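# Take the bore of the clamped bushing with a spring bore gauge

### The arm

A 7-joint arm with a two-finger parallel gripper is mounted at the origin on the work surface. World frame = base frame: x ahead of the robot, y to its left, z up, the work surface at z = 0. Lengths are in m, angles in rad, forces in N, time in s.
With the tool pointing down it reaches from about 0.35 to 0.9 m from the base axis. Payload 19.9 kg.
Tool frame: the origin (TCP) lies midway between the tips of the shut fingers; the grasp point (between the pads) lies 19 mm behind it; x points along the fingers, y is the direction in which the jaws open and shut, and the axes are right-handed (so a half turn about x gives the same grasp; the last joint's range is limited). The gripper opens to 94 mm and grips with 3 to 60 N. Pads are 16 mm wide; open, the fingers measure 119 mm over their backs; the gripper's body (75 mm by 177 mm) begins 78 mm behind the grasp point.
Start: joints at [-1.325, 0.417, -0.01, 1.614, 0.005, 1.111, -0.053], TCP at [0.177, 0.599, 0.205] pointing down, gripper open.
Joint ranges: [-2.81, 2.81], [-0.39, 2.02], [-1.27, 1.25], [0.06, 2.57], [-1.19, 4.33], [0.19, 2], [-2.82, 2.82]. Speed limits (rad/s): [1.89, 1.89, 2.39, 2.39, 3.01, 3.01, 3.01].

### API

Orientations are given as a rotation vector (axis times angle).
In Python, from workcell import telemetry, grab_frame, camera_info, env gives the robot as it stands.
- The arm moves only by the tool move_arm, never from a script. Its argument "motion" is a list of rows, each an object with "offset": the shift along the tool's x, y, z in m, a list of three; "twist": the turn, a rotation vector about the tool's x, y, z in rad, a list of three. In form: [{"offset": [x, y, z], "twist": [rx, ry, rz]}, ...]. A call has exactly 8 rows; each row shifts and turns the commanded pose from where the row before left it, along the tool's axes as they then stand; what a row does not reach is not made up. A row lasts 1/12 s, in which the tool goes at most 41.7 mm and 7.16 degrees, less where a joint would pass 70% of its speed; a pose out of reach is approached as far as the arm can. A call is refused whole if a number of a shift passes 0.0417 or a number of a turn 0.125, either way. A call with a gripper value outside its range is refused whole. "grip" is the opening in per cent of the stroke, from 0 (shut) to 100 (fully open), set as the call begins (left out, the last holds). The fingers move at their own pace and stop on an object; "newtons" is the grip in N (left out, the last holds). Time passes only in rows, so rows that do not move let the fingers close, or fill a call up. It gives the time, the measured TCP pose, the force and the opening at its end, in the units of the state.
- telemetry.sense(): the state, without advancing time (a new reading comes with each control period).
- grab_frame(name): name is "side" or "top" or "wrist"; returns (picture, depth): 480x640x3 uint8, red, green, blue; 480x640 float32, m along the optical axis (not along the pixel's ray), 0 where there is no reading.
- camera_info(name): a dict with "vertical_fov" (degrees; the focal length in pixels is half the picture's height over the tangent of half this angle, whatever the lens; pixels are square), "cx", "cy" (the principal point, pixels), "k1" (the pictures are not rectified: a ray, as slopes to the right and down, at radius r is drawn at 1 + k1 r^2 times it, then the intrinsics apply), "rvec" (rotation vector, rad) and "tvec" (3), from world to camera coordinates, as OpenCV has them. Camera axes: x right, y down, z forward; pixel columns grow to the right and rows downward; lengths in m; the calibration is good to about 2 mm. A picture is of the moment at which its call begins: read the wrist's pose just before it. camera_info takes no time and is no camera call; for the wrist camera it gives the pose at the moment of the call.
- env.sign_off(): hands the job in, once; it reports no verdict.
The state is a dict: "t": time; "joint_pos": joint angles; "qvel": joint speeds; "effort": joint torques, N m; "tool_pos": TCP position; "orientation": TCP orientation; "force": force on the tool from outside, world axes, zero at the start; "ft_torque": the same for the moment, N m; "finger_gap": opening from 0.0 (shut) to 1.0 (fully open).
Only numpy, scipy, OpenCV 4.12 (cv2) and the standard library are available. Lean on these libraries where they do the work, as an engineer would, in place of code of your own. Each camera call takes 0.05 s, during which the arm holds its last target.

### The job

Take the bore size of the brass bushing clamped in the vice: squeeze the orange tabs of the spring bore gauge, lower it centred into the bore until its shoulder sits on the rim, then let go of it completely so that its plungers spring out against the wall. With the gauge seated like that, press the red lock cap down gently, only until you feel the taper take up, so that the plungers keep exactly the size of the bore; then take the gauge by its black grip, draw it out and stand it back, upright and seated, in its wooden stand with the reading kept. Be gentle with gauge and bushing, do not drop the gauge on the table, and leave the other things alone.

Things in the scene. Friction and masses are not known exactly. Their poses are not given: they have to be found in the camera images.
- gauge: Spring bore gauge, about 0.35 kg, starts in the stand, relaxed and unlocked. Origin: centre of the underside of its shoulder, z up along its axis. Shoulder: rubber-faced aluminium disc 68 mm across, 6 mm thick. Below it a 33 mm boss 10 mm deep and an 18 mm steel stem to z -46 mm; above it the black grip, orange tabs and red cap. Pose not reported while held.
- tabs (a point): On the gauge's axis, 38 mm above its origin, midway between the two orange squeeze tabs on its +y and -y sides (22 mm wide in x, 6 mm thick, z 26 to 50 mm; outer faces 48 mm apart relaxed, 32 mm fully squeezed). Each tab is one piece with the plunger below it: squeezing (5 N; 20 N is fine) draws both plungers in, letting go springs them out.
- plungers (a point): On the gauge's axis, 34 mm below its origin: midway between the two round-ended steel plungers, 10 mm thick, that point to the gauge's +y and -y. 51 mm over the tips when relaxed, 35 mm when fully squeezed.
- grip (a point): On the gauge's axis, 34 mm above its origin: the black grip block, 26 mm in the gauge's x by 18 mm in y, z 6 to 43 mm. Its flats face +x and -x; held across them the tabs stay untouched.
- plunger_l (a joint): How far the plunger on the gauge's +y side is pushed in from relaxed, 0 to 0.008 m (the other one follows it exactly). Width over the tips = 51 mm minus twice this. This is the reading: it must end at the value it has when sprung out against the bore wall.
- lock (a joint): How far the lock cap is pushed down, 0 (raised, as at the start) to 0.0145 m. It stays where it is left. Its hidden taper stops the plungers from springing out further once it has taken up. Pushed too far it draws them in off the wall and spoils the reading; too little, they spring out too far once withdrawn.
- lock_top (a point): Centre of the top of the red lock cap, 18 mm across, 7 mm thick, on the gauge's axis, 65 mm above its origin when raised. It slides down with 5 N of friction; with the gauge sprung out in the bore the resistance jumps to 11 to 13 N when the taper takes up, after 6 to 13 mm depending on the bore. It never needs to be raised again.
- bore_mouth (a point): Centre of the upper rim of the bushing in the blue bench vice, 150 mm above the table, z up. The vice's jaws clamp the bushing from two sides, their tops 32 mm below this rim; the gauge's shoulder seats on the rim. The vice is bolted down.
- stand_hole (a point): Centre of the top of the hole in the gauge's stand: wooden block 100 x 100 x 70 mm, fixed, with a 57 mm through hole; top at z = 70 mm. The gauge's shoulder rests on this top with the stem in the hole.
- bushing_a: One of three look-alike brass bushings: 66 mm outside, 70 mm tall, origin at the centre of its underside, upright, firmly fixed. Their through bores differ, from 37 to 47 mm, which one has which is not told. One is clamped in the vice (underside at z = 80 mm, axis through bore_mouth), the other two are stock on the timber block and stay there.
- bushing_b: As bushing_a: same outside, different bore.
- bushing_c: As bushing_a: same outside, different bore.
- hammer: Ball-peen style hammer with a green handle, 280 mm, lying at the side; leave alone.
- punch: Dark steel centre punch, 90 mm long, lying between vice and stand; leave alone.
- washer: Brass washer, 32 mm across, 6 mm thick, lying between vice and stand; leave alone.
- soft_jaw: Copper angle (soft jaw), 70 x 30 x 24 mm, lying between vice and stand, farther back; leave alone.
- file: Flat file with blue handle, 285 mm, lying at the side; leave alone.
- oil: Yellow oil bottle with red cap, 56 mm across, 130 mm tall, standing at the side; leave alone.
- wrench: Steel wrench, 180 mm, lying at the side; leave alone.

How it is judged:
By the outcome, as a careful person would: the job done as asked, in the order asked, and still so for the second after the job is handed in, with the robot touching nothing.
It also fails if it takes over 72 s, if anything falls off the work surface, if the arm or the gripper's body presses on something with over 40 N, if the wrist force passes 120 N, or if a joint passes its speed limit or range.

## Working session

There is one attempt and no reset: what is moved stays moved. The work goes in short steps, Python scripts to look and compute and a tool call to move; the robot and the scene stay as the last step left them, time stands still between calls to the robot, and variables do not carry over. Pictures are saved under pics/ and viewed, and the job is handed in when it is done.

Besides the shell and the picture viewer there is one more tool, called after "Call:" by a JSON object that holds its "name" and its "arguments", one argument or row to a line. move_arm: Moves the arm, as the interface text tells. Its arguments: {"type":"object","properties":{"motion":{"type":"array"},"grip":{"type":"number"},"newtons":{"type":"number"}},"required":["motion"]}

```bash
ls; mkdir -p pics; cat > h.py <<'E'
import numpy as np, cv2
from workcell import telemetry, grab_frame, camera_info, env
def K(ci):
    f=240/np.tan(np.radians(ci['vertical_fov'])/2)
    return f
def ray(ci,u,v):
    f=K(ci); d=np.array([(u-ci['cx'])/f,(v-ci['cy'])/f]); s=d.copy()
    for _ in range(20):
        s=d/(1+ci['k1']*(s@s))
    R=cv2.Rodrigues(np.array(ci['rvec'],float))[0]; t=np.array(ci['tvec'],float)
    return -R.T@t, R.T@np.array([s[0],s[1],1.0])
def onz(ci,u,v,z):
    o,d=ray(ci,u,v); return o+d*(z-o[2])/d[2]
def pt(ci,u,v,depth):
    o,d=ray(ci,u,v); return o+d*depth
def proj(ci,P):
    R=cv2.Rodrigues(np.array(ci['rvec'],float))[0]; c=R@np.array(P)+np.array(ci['tvec'])
    s=c[:2]/c[2]; s=s*(1+ci['k1']*(s@s)); return s*K(ci)+[ci['cx'],ci['cy']]
E
python3 - <<'E'
from h import *
for n in ['side','top']:
    im,d=grab_frame(n); cv2.imwrite(f'pics/{n}0.png',im[:,:,::-1]); np.savez(f'{n}0.npz',im=im,d=d,**{})
    ci=camera_info(n);print(n,ci)
print(telemetry.sense())
E
```

```text
pics
side {'vertical_fov': 49.669634077606716, 'cx': 325.2428356627037, 'cy': 239.0558084252626, 'k1': -0.0341255540715483, 'rvec': array([ 0.13920254, -2.8568563 ,  1.16734441]), 'tvec': array([0.60170969, 0.12705239, 1.23217518])}
top {'vertical_fov': 52.51188520799331, 'cx': 319.45999954332774, 'cy': 231.9906862484993, 'k1': -0.02078844079084062, 'rvec': array([ 2.12692516, -2.12342537,  0.19048771]), 'tvec': array([0.00874563, 0.60992056, 1.36262092])}
{'t': 0.1, 'joint_pos': array([-1.32449266,  0.41793795, -0.01033724,  1.61409877,  0.00473834,
        1.11073313, -0.05300662]), 'qvel': array([ 0.00146649, -0.00152328,  0.00104343, -0.0007997 , -0.00064928,
        0.00024507, -0.00019653]), 'effort': array([ 2.95027030e-04, -8.52572179e+01,  6.40214179e-01, -4.26691854e+01,
       -4.87719197e-02,  1.64324068e-02,  5.56037912e-05]), 'tool_pos': array([0.17730799, 0.59895967, 0.20487933]), 'orientation': array([ 0.22495454,  1.55902713, -0.22677014]), 'force': array([ 0.3021416 , -0.28863258,  0.02249296]), 'ft_torque': array([-0.00490749, -0.01437062,  0.02608668]), 'finger_gap': 1.0023742574475158}
```

View pics/side0.png

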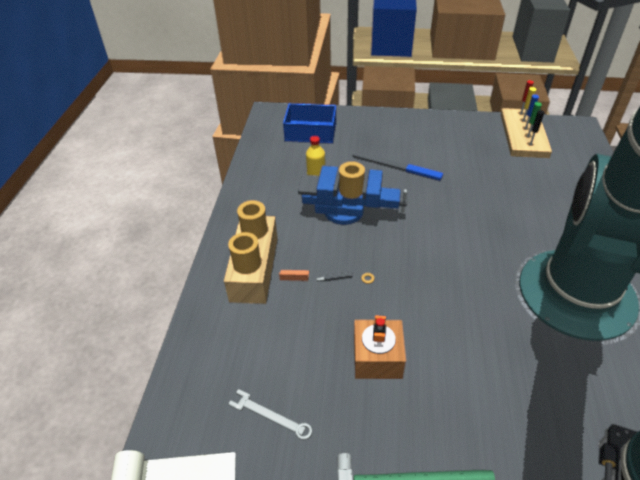

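View pics/top0.png

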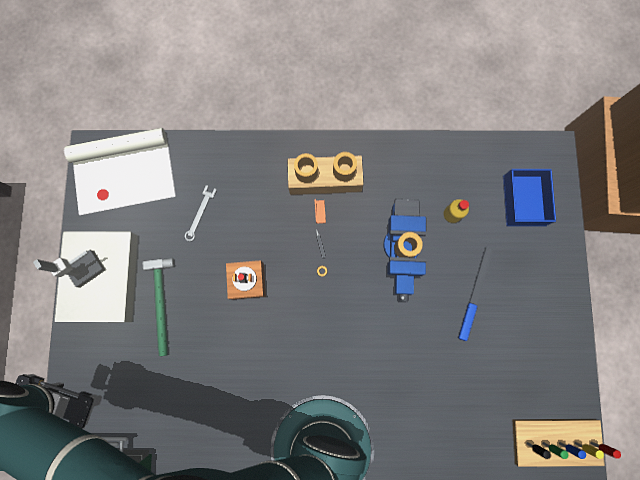

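```bash
python3 - <<'E'
from h import *
z=np.load('top0.npz'); im=z['im']; d=z['d']; ci=camera_info('top'); 
cv2.imwrite('pics/zt.png',np.hstack([cv2.resize(im[254:304,220:270],(400,400),interpolation=0),cv2.resize(im[219:269,385:435],(400,400),interpolation=0)])[:,:,::-1])
z2=np.load('side0.npz');ims=z2['im'];cs=camera_info('side')
cv2.imwrite('pics/zs.png',np.hstack([cv2.resize(ims[305:385,340:420],(400,400),interpolation=0),cv2.resize(ims[150:230,310:390],(400,400),interpolation=0)])[:,:,::-1])
hsv=cv2.cvtColor(im,cv2.COLOR_RGB2HSV); 
# white shoulder disc: z 0.076
m=((hsv[...,1]<60)&(hsv[...,2]>150)).astype(np.uint8); w=np.zeros_like(m); w[262:296,228:264]=1
ys,xs=np.nonzero(m*w); hull=cv2.convexHull(np.stack([xs,ys],1).astype(np.float32)); (c,r)=cv2.minEnclosingCircle(hull); e=cv2.fitEllipse(hull)
print('disc',c,r,e, onz(ci,*c,0.076), onz(ci,*e[0],0.076))
print('bore px depth', d[244,400:422], d[279,235:256])
for cam,I,D,cc,box in [('top',im,d,ci,(385,435,219,269)),('side',ims,z2['d'],cs,(330,375,155,205))]:
    P=[]
    for v in range(box[2],box[3]):
        for u in range(box[0],box[1]):
            if D[v,u]>0:
                p=pt(cc,u,v,D[v,u])
                if abs(p[2]-0.15)<0.006: P.append(p)
    P=np.array(P); print(cam,len(P),P.mean(0),P.min(0),P.max(0)); (c,r)=cv2.minEnclosingCircle(P[:,:2].astype(np.float32)); print(c,r)
E
```

```text
disc (243.9187774658203, 278.3230895996094) 12.036242485046387 ((243.86663818359375, 278.30169677734375), (23.50758934020996, 24.020740509033203), 28.766328811645508) [0.4727431  0.22288733 0.076     ] [0.47280319 0.22303663 0.076     ]
bore px depth [1.3185881 1.316392  1.3215736 1.3898586 1.3866898 1.3885326 1.3926125
 1.381329  1.3897965 1.3903847 1.3874125 1.3888118 1.3847204 1.3675034
 1.353164  1.337141  1.325734  1.3166171 1.315916  1.3140641 0.
 1.315287 ] [1.333171  1.3514175 1.3754338 1.3751755 1.339188  1.3152936 1.314157
 1.3198514 1.3378336 1.3353553 1.3402419 1.3584605 1.3750747 1.3311452
 1.3296478 1.32528   1.3462213 0.        1.3729386 1.3684582 1.3745391]
top 320 [ 0.56121051 -0.23456277  0.14944698] [ 0.52937133 -0.26877229  0.1440068 ] [ 0.59316307 -0.20269282  0.15597122]
(0.5619822144508362, -0.23570646345615387) 0.03375653177499771
side 265 [ 0.55794984 -0.23268356  0.14802052] [ 0.52635643 -0.27097168  0.1441636 ] [ 0.59145595 -0.19865466  0.15322309]
(0.557443380355835, -0.2350403517484665) 0.036912232637405396
```

View pics/zt.png

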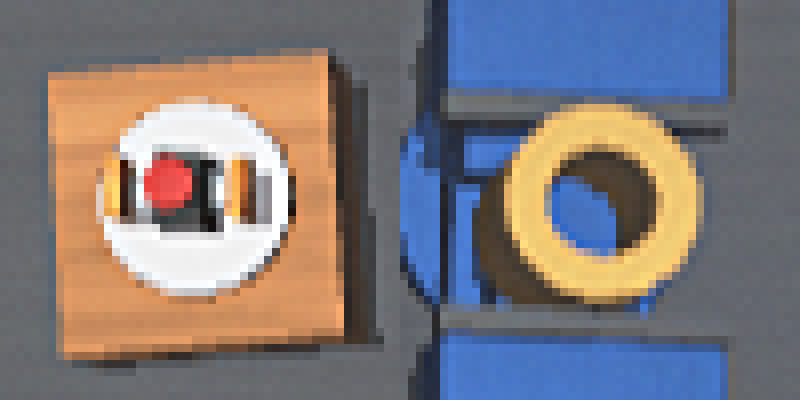

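View pics/zs.png

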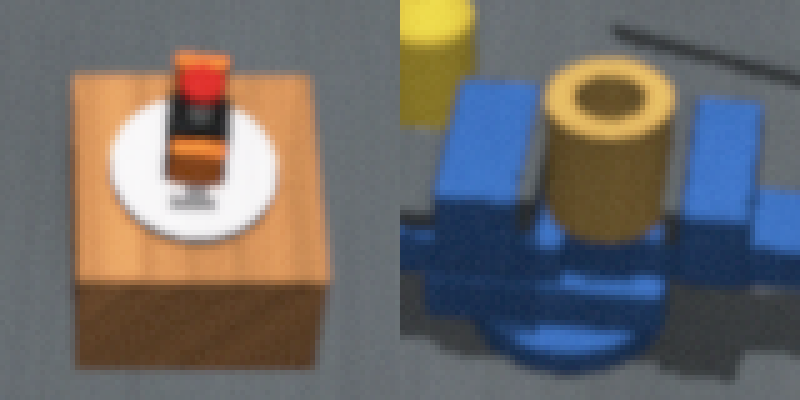

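```bash
cat >> h.py <<'E'
def Rt(s=None):
    s=s or telemetry.sense(); return cv2.Rodrigues(np.array(s['orientation'],float))[0]
def down(yaw):  # tool x down, jaw (tool y) axis at angle yaw from world +y
    y=np.array([-np.sin(yaw),np.cos(yaw),0]); x=np.array([0,0,-1.]); return np.stack([x,y,np.cross(x,y)],1)
def st():
    s=telemetry.sense(); R=Rt(s); print('t',round(s['t'],2),'pos',s['tool_pos'].round(4),'F',np.round(s['force'],1),'gap',round(s['finger_gap'],3),'yaw',np.degrees(np.arctan2(-R[0,1],R[1,1])).round(2),'xaxis',R[:,0].round(4)); return s,R
def plan(p,yaw,n=8):
    s,R=st(); Rg=down(yaw); rv=cv2.Rodrigues(R.T@Rg)[0].ravel(); rv_row=rv/n
    dp=(np.array(p)-s['tool_pos'])/n; Rc=R; 
    for i in range(n):
        print('off',(Rc.T@dp).round(4),'tw',rv_row.round(4)); Rc=Rc@cv2.Rodrigues(rv_row)[0]
E
python3 - <<'E'
from h import *
s,R=st(); print(R.round(3))
print('half', down(0).round(2))
o=R.T@(np.array([0.473,0.223,0.30])-s['tool_pos']); print(o)
c=camera_info('wrist'); Rc=cv2.Rodrigues(c['rvec'])[0]; print(c, -Rc.T@c['tvec'], Rc[2])
E
```

```text
t 0.1 pos [0.1773 0.599  0.2049] F [ 0.3 -0.3  0. ] gap 1.002 yaw -16.49 xaxis [-2.0e-04 -1.1e-03 -1.0e+00]
[[-0.     0.284  0.959]
 [-0.001  0.959 -0.284]
 [-1.    -0.001  0.   ]]
half [[ 0. -0.  1.]
 [ 0.  1.  0.]
 [-1.  0.  0.]]
[-0.09476044 -0.27669348  0.39024166]
{'vertical_fov': 63.58125573628516, 'cx': 324.51435917227724, 'cy': 242.5314334760939, 'k1': -0.042974989108786325, 'rvec': array([-2.36104858, -1.76392088, -0.20733937]), 'tvec': array([-0.62523221, -0.02355804,  0.38905398])} [0.11280234 0.61858873 0.3840012 ] [ 0.22224646 -0.06559217 -0.97278167]
```

```bash
python3 - <<'E'
from h import *
plan([0.473,0.223,0.285],0,16)
E
```

```text
t 0.1 pos [0.1773 0.599  0.2049] F [ 0.3 -0.3  0. ] gap 1.002 yaw -16.49 xaxis [-2.0e-04 -1.1e-03 -1.0e+00]
off [-0.005  -0.0173  0.0244] tw [-0.018  -0.      0.0001]
off [-0.005  -0.0177  0.0241] tw [-0.018  -0.      0.0001]
off [-0.005  -0.0182  0.0238] tw [-0.018  -0.      0.0001]
off [-0.005  -0.0186  0.0234] tw [-0.018  -0.      0.0001]
off [-0.005  -0.019   0.0231] tw [-0.018  -0.      0.0001]
off [-0.005  -0.0194  0.0227] tw [-0.018  -0.      0.0001]
off [-0.005  -0.0198  0.0224] tw [-0.018  -0.      0.0001]
off [-0.005  -0.0202  0.022 ] tw [-0.018  -0.      0.0001]
off [-0.005  -0.0206  0.0217] tw [-0.018  -0.      0.0001]
off [-0.005  -0.021   0.0213] tw [-0.018  -0.      0.0001]
off [-0.005  -0.0214  0.0209] tw [-0.018  -0.      0.0001]
off [-0.005  -0.0217  0.0205] tw [-0.018  -0.      0.0001]
off [-0.005  -0.0221  0.0201] tw [-0.018  -0.      0.0001]
off [-0.005  -0.0225  0.0197] tw [-0.018  -0.      0.0001]
off [-0.005  -0.0228  0.0193] tw [-0.018  -0.      0.0001]
off [-0.005  -0.0232  0.0189] tw [-0.018  -0.      0.0001]
```

Call:
{"name": "move_arm", "arguments": {
  "motion": [
    {"offset": [-0.01,-0.0175,0.0243],"twist": [-0.018,0,0]},
    {"offset": [-0.01,-0.018,0.024],"twist": [-0.018,0,0]},
    {"offset": [-0.01,-0.018,0.024],"twist": [-0.018,0,0]},
    {"offset": [-0.01,-0.0185,0.0235],"twist": [-0.018,0,0]},
    {"offset": [-0.01,-0.019,0.023],"twist": [-0.018,0,0]},
    {"offset": [-0.01,-0.0195,0.0227],"twist": [-0.018,0,0]},
    {"offset": [-0.01,-0.02,0.0225],"twist": [-0.018,0,0]},
    {"offset": [-0.01,-0.02,0.022],"twist": [-0.018,0,0]}
  ],
  "grip": 100,
  "newtons": 15
}}

```text
t: 0.77
tool_pos: [0.3259, 0.4095, 0.2858]
orientation: [0.112, 1.568, -0.113]
force: [0.9, 0.0, -0.5]
finger_gap: 1.001
```

Call:
{"name": "move_arm", "arguments": {
  "motion": [
    {"offset": [0,-0.0205,0.0217],"twist": [-0.018,0,0]},
    {"offset": [0,-0.021,0.0213],"twist": [-0.018,0,0]},
    {"offset": [0,-0.0215,0.021],"twist": [-0.018,0,0]},
    {"offset": [0,-0.0217,0.0205],"twist": [-0.018,0,0]},
    {"offset": [0,-0.022,0.02],"twist": [-0.018,0,0]},
    {"offset": [0,-0.0225,0.0197],"twist": [-0.018,0,0]},
    {"offset": [0,-0.0228,0.0193],"twist": [-0.018,0,0]},
    {"offset": [0,-0.0232,0.019],"twist": [-0.018,0,0]}
  ]
}}

```text
t: 1.43
tool_pos: [0.4738, 0.2217, 0.2853]
orientation: [-0.001, 1.571, 0.001]
force: [0.2, 0.8, 0.6]
finger_gap: 1.0
```

```bash
python3 - <<'E'
from h import *
import pickle
s,R=st(); ci=camera_info('wrist'); im,d=grab_frame('wrist'); pickle.dump((s,ci,im,d),open('w1.pkl','wb')); cv2.imwrite('pics/w1.png',im[:,:,::-1]); st()
c2=camera_info('wrist'); print(c2['tvec']-ci['tvec'])
E
```

```text
t 1.43 pos [0.4738 0.2217 0.2853] F [0.2 0.8 0.6] gap 1.0 yaw 0.06 xaxis [-3.e-04 -2.e-04 -1.e+00]
t 1.48 pos [0.477  0.2166 0.2854] F [ 1.8 -8.5 -0.6] gap 0.999 yaw -0.18 xaxis [ 0.001  -0.0017 -1.    ]
[ 0.00349187 -0.0024928  -0.00075136]
```

View pics/w1.png

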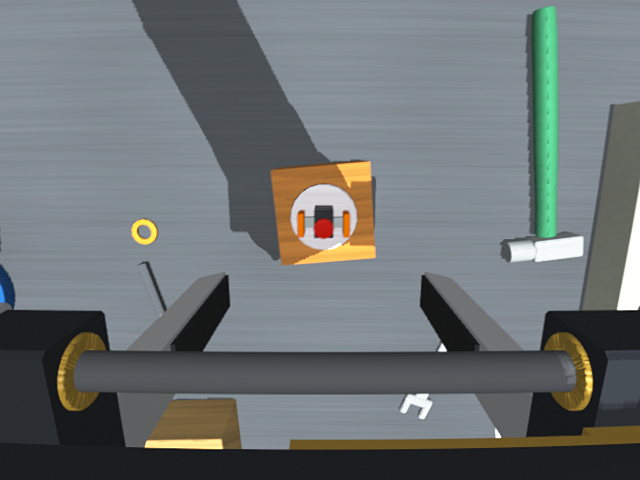

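```bash
cat >> h.py <<'E'
import pickle
def shot(name):
    s=telemetry.sense(); ci=camera_info('wrist'); im,d=grab_frame('wrist'); cv2.imwrite(f'pics/{name}.png',im[:,:,::-1]); pickle.dump((s,ci,im,d),open(name+'.pkl','wb')); return s,ci,im,d
E
python3 - <<'E'
from h import *
shot('w2'); s,R=st(); s,ci,im,d=shot('w3');st()
hsv=cv2.cvtColor(im,cv2.COLOR_RGB2HSV)
w=np.zeros(im.shape[:2],np.uint8); c0=proj(ci,[0.473,0.223,0.076]).astype(int); print(c0)
w[c0[1]-60:c0[1]+60,c0[0]-60:c0[0]+60]=1
m=((hsv[...,1]<40)&(hsv[...,2]>140)).astype(np.uint8)*w
n,l,stt,cen=cv2.connectedComponentsWithStats(m); print(stt[1:][stt[1:,4]>50])
ys,xs=np.nonzero(m); h=cv2.convexHull(np.stack([xs,ys],1)); 
P=np.array([onz(ci,*p[0],0.076)[:2] for p in h.astype(float)],np.float32); print('disc',cv2.minEnclosingCircle(P),cv2.fitEllipse(P))
# orange tabs, plane z=0.12
o=((hsv[...,0]>5)&(hsv[...,0]<20)&(hsv[...,1]>150)&(hsv[...,2]>120)).astype(np.uint8)*w
x,y=c0; 
z=im[y-60:y+60,x-60:x+60]; cv2.imwrite('pics/w3z.png',cv2.resize(z,(600,600),interpolation=0)[:,:,::-1])
pts=[]
n,l,stt,cen=cv2.connectedComponentsWithStats(o)
for i in range(1,n):
    if stt[i,4]>30: print(stt[i],cen[i],onz(ci,*cen[i],0.120))
r=((hsv[...,0]<5)|(hsv[...,0]>174))&(hsv[...,1]>150)&(hsv[...,2]>120); r=r.astype(np.uint8)*w
n,l,stt,cen=cv2.connectedComponentsWithStats(r)
for i in range(1,n):
    if stt[i,4]>30: print('red',stt[i],cen[i],onz(ci,*cen[i],0.135))
E
```

```text
t 1.53 pos [0.4755 0.2189 0.2853] F [-1.1  1.3  0.3] gap 0.998 yaw -0.29 xaxis [ 4.0e-04 -1.3e-03 -1.0e+00]
t 1.58 pos [0.4741 0.2212 0.2852] F [-0.3  0.4 -1. ] gap 0.999 yaw -0.19 xaxis [-2.e-04 -7.e-04 -1.e+00]
[327 215]
[[ 267  155  120  120 2899]
 [ 295  182   66   52 1535]
 [ 302  215   51   32  792]]
disc ((0.4759643077850342, 0.2216511368751526), 0.08617915958166122) ((0.5277920961380005, 0.22221295535564423), (0.12227919697761536, 0.267728716135025), 70.88458251953125)
[ 275  159  104  104 4949] [324.67670236 205.78722974] [0.45660478 0.21980496 0.12      ]
[302 208   6  27 157] [304.57324841 221.22929936] [0.47053886 0.20159118 0.12      ]
red [318 216  20  20 307] [327.78827362 225.42996743] [0.47160707 0.22242513 0.135     ]
```

View pics/w3z.png

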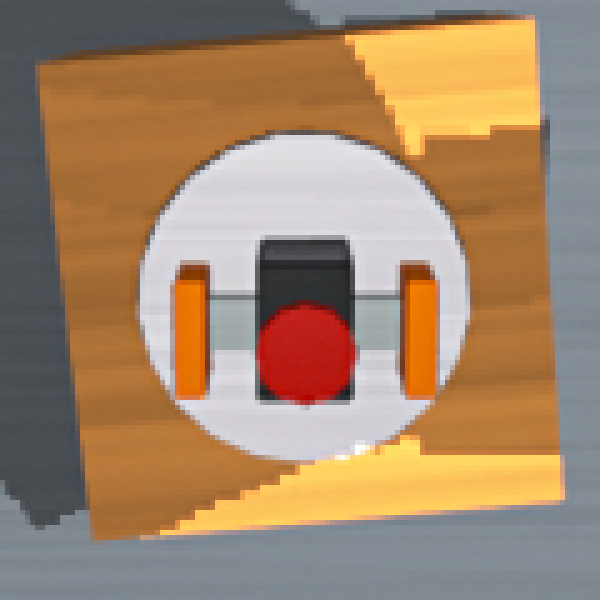

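```bash
python3 - <<'E'
from h import *
s,ci,im,d=pickle.load(open('w3.pkl','rb'))
f=lambda a,b:(267+a/5-.4,155+b/5-.4)
for n,a,z in [('disc',(304,296),.076),('tabL',(191.5,338.5),.12),('tabR',(420,338.5),.12),('red',(306,354),.135)]: print(n,onz(ci,*f(*a),z))
for a in [(175,278),(175,399),(208,278),(208,399),(403,278),(403,399),(437,278),(437,399)]: print(onz(ci,*f(*a),.12)[:2])
st()
E
```

```text
disc [0.47098231 0.22250758 0.076     ]
tabL [0.47152204 0.20187024 0.12      ]
tabR [0.47171492 0.24315402 0.12      ]
red [0.47158072 0.22243535 0.135     ]
[0.46048405 0.19908858]
[0.48268957 0.19868354]
[0.46051415 0.20500934]
[0.48271839 0.20469064]
[0.46067704 0.23998749]
[0.48288479 0.24017873]
[0.46070284 0.24608894]
[0.48291314 0.24636916]
t 1.58 pos [0.4741 0.2212 0.2852] F [-0.3  0.4 -1. ] gap 0.999 yaw -0.19 xaxis [-2.e-04 -7.e-04 -1.e+00]
```

```bash
python3 - <<'E'
from h import *
plan([0.560,-0.235,0.345],0,16)
E
```

```text
t 1.58 pos [0.4741 0.2212 0.2852] F [-0.3  0.4 -1. ] gap 0.999 yaw -0.19 xaxis [-2.e-04 -7.e-04 -1.e+00]
off [-0.0037 -0.0285  0.0055] tw [-0.0002 -0.      0.    ]
off [-0.0037 -0.0285  0.0055] tw [-0.0002 -0.      0.    ]
off [-0.0037 -0.0285  0.0055] tw [-0.0002 -0.      0.    ]
off [-0.0037 -0.0285  0.0054] tw [-0.0002 -0.      0.    ]
off [-0.0037 -0.0285  0.0054] tw [-0.0002 -0.      0.    ]
off [-0.0037 -0.0285  0.0054] tw [-0.0002 -0.      0.    ]
off [-0.0037 -0.0285  0.0054] tw [-0.0002 -0.      0.    ]
off [-0.0037 -0.0285  0.0054] tw [-0.0002 -0.      0.    ]
off [-0.0037 -0.0285  0.0054] tw [-0.0002 -0.      0.    ]
off [-0.0037 -0.0285  0.0054] tw [-0.0002 -0.      0.    ]
off [-0.0037 -0.0285  0.0054] tw [-0.0002 -0.      0.    ]
off [-0.0037 -0.0285  0.0054] tw [-0.0002 -0.      0.    ]
off [-0.0037 -0.0285  0.0054] tw [-0.0002 -0.      0.    ]
off [-0.0037 -0.0285  0.0054] tw [-0.0002 -0.      0.    ]
off [-0.0037 -0.0285  0.0054] tw [-0.0002 -0.      0.    ]
off [-0.0037 -0.0285  0.0054] tw [-0.0002 -0.      0.    ]
```

Call:
{"name": "move_arm", "arguments": {
  "motion": [
    {"offset": [-0.006,-0.02,0.005],"twist": [0,0,0]},
    {"offset": [-0.006,-0.034,0.007],"twist": [0,0,0]},
    {"offset": [-0.006,-0.034,0.006],"twist": [0,0,0]},
    {"offset": [-0.006,-0.034,0.006],"twist": [0,0,0]},
    {"offset": [-0.006,-0.034,0.006],"twist": [0,0,0]},
    {"offset": [-0.006,-0.034,0.006],"twist": [0,0,0]},
    {"offset": [-0.006,-0.034,0.006],"twist": [0,0,0]},
    {"offset": [-0.006,-0.034,0.006],"twist": [0,0,0]}
  ]
}}

```text
t: 2.25
tool_pos: [0.5211, -0.0354, 0.3338]
orientation: [-0.001, 1.571, 0.002]
force: [1.1, -0.5, -0.6]
finger_gap: 0.996
```

Call:
{"name": "move_arm", "arguments": {
  "motion": [
    {"offset": [-0.006,-0.034,0.006],"twist": [0,0,0]},
    {"offset": [-0.006,-0.034,0.006],"twist": [0,0,0]},
    {"offset": [0,-0.034,0.006],"twist": [0,0,0]},
    {"offset": [0,-0.034,0.006],"twist": [0,0,0]},
    {"offset": [0,-0.034,0.006],"twist": [0,0,0]},
    {"offset": [0,-0.02,0.005],"twist": [0,0,0]},
    {"offset": [0,-0.008,0.001],"twist": [0,0,0]},
    {"offset": [0,0,0],"twist": [0,0,0]}
  ]
}}

```text
t: 2.92
tool_pos: [0.5572, -0.2336, 0.3449]
orientation: [0.001, 1.572, -0.001]
force: [0.4, -0.5, -0.5]
finger_gap: 0.998
```

```bash
python3 - <<'E'
from h import *
st();s,ci,im,d=shot('w4');st()
c0=proj(ci,[0.56,-0.235,0.15]).astype(int); print(c0)
x,y=c0; z=im[y-60:y+60,x-60:x+60]; cv2.imwrite('pics/w4z.png',cv2.resize(z,(600,600),interpolation=0)[:,:,::-1])
E
```

```text
t 2.92 pos [ 0.5572 -0.2336  0.3449] F [ 0.4 -0.5 -0.5] gap 0.998 yaw -0.08 xaxis [-1.1e-03 -3.0e-04 -1.0e+00]
t 2.97 pos [ 0.5574 -0.2322  0.345 ] F [-0.2  0.7 -0.5] gap 1.001 yaw 0.0 xaxis [-8.e-04  3.e-04 -1.e+00]
[322 223]
```

View pics/w4z.png

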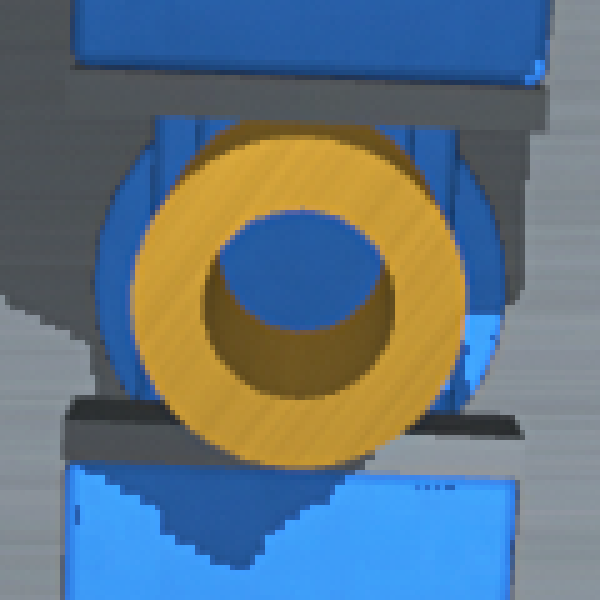

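```bash
cat >> h.py <<'E'
def bushing(s,ci,im):
    hsv=cv2.cvtColor(im,cv2.COLOR_RGB2HSV); x,y=proj(ci,[0.56,-0.235,0.15]).astype(int)
    w=np.zeros(im.shape[:2],np.uint8); w[max(0,y-60):y+60,x-60:x+60]=1
    m=((hsv[...,0]>12)&(hsv[...,0]<30)&(hsv[...,1]>120)&(hsv[...,2]>145)).astype(np.uint8)*w
    cs,h=cv2.findContours(m,cv2.RETR_CCOMP,cv2.CHAIN_APPROX_NONE)
    for c,hh in zip(cs,h[0]):
        if len(c)<60: continue
        P=np.array([onz(ci,*p[0],0.15)[:2] for p in c.astype(float)],np.float32)
        e=cv2.fitEllipse(P); print('bush',len(c),hh[3],np.round(e[0],4),np.round(np.array(e[1])*1e3,1))
E
python3 - <<'E'
from h import *
s,ci,im,d=pickle.load(open('w4.pkl','rb')); bushing(s,ci,im)
st(); s,ci,im,d=shot('w5'); bushing(s,ci,im); plan([.4713,.2225,.285],0,16)
E
```

```text
bush 187 -1 [ 0.5596 -0.236 ] [64.3 65.2]
bush 110 0 [ 0.5597 -0.2359] [38.7 39.2]
t 2.97 pos [ 0.5574 -0.2322  0.345 ] F [-0.2  0.7 -0.5] gap 1.001 yaw 0.0 xaxis [-8.e-04  3.e-04 -1.e+00]
bush 187 -1 [ 0.5596 -0.236 ] [64.3 65.2]
bush 111 0 [ 0.5596 -0.2359] [38.7 39. ]
t 3.02 pos [ 0.5576 -0.2313  0.3452] F [-0.4  0.6  1.1] gap 0.999 yaw 0.08 xaxis [-3.e-04  6.e-04 -1.e+00]
off [ 0.0038  0.0284 -0.0054] tw [ 0.0001 -0.     -0.    ]
off [ 0.0038  0.0284 -0.0054] tw [ 0.0001 -0.     -0.    ]
off [ 0.0038  0.0284 -0.0054] tw [ 0.0001 -0.     -0.    ]
off [ 0.0038  0.0284 -0.0054] tw [ 0.0001 -0.     -0.    ]
off [ 0.0038  0.0284 -0.0054] tw [ 0.0001 -0.     -0.    ]
off [ 0.0038  0.0284 -0.0054] tw [ 0.0001 -0.     -0.    ]
off [ 0.0038  0.0284 -0.0054] tw [ 0.0001 -0.     -0.    ]
off [ 0.0038  0.0284 -0.0054] tw [ 0.0001 -0.     -0.    ]
off [ 0.0038  0.0284 -0.0054] tw [ 0.0001 -0.     -0.    ]
off [ 0.0038  0.0284 -0.0054] tw [ 0.0001 -0.     -0.    ]
off [ 0.0038  0.0284 -0.0054] tw [ 0.0001 -0.     -0.    ]
off [ 0.0038  0.0284 -0.0054] tw [ 0.0001 -0.     -0.    ]
off [ 0.0038  0.0284 -0.0054] tw [ 0.0001 -0.     -0.    ]
off [ 0.0038  0.0284 -0.0054] tw [ 0.0001 -0.     -0.    ]
off [ 0.0038  0.0284 -0.0054] tw [ 0.0001 -0.     -0.    ]
off [ 0.0038  0.0284 -0.0054] tw [ 0.0001 -0.     -0.    ]
```

Call:
{"name": "move_arm", "arguments": {
  "motion": [
    {"offset": [0,0.02,-0.004],"twist": [0,0,0]},
    {"offset": [0.002,0.034,-0.006],"twist": [0,0,0]},
    {"offset": [0.004,0.034,-0.006],"twist": [0,0,0]},
    {"offset": [0.005,0.034,-0.006],"twist": [0,0,0]},
    {"offset": [0.005,0.034,-0.006],"twist": [0,0,0]},
    {"offset": [0.005,0.034,-0.006],"twist": [0,0,0]},
    {"offset": [0.005,0.034,-0.006],"twist": [0,0,0]},
    {"offset": [0.005,0.034,-0.006],"twist": [0,0,0]}
  ]
}}

```text
t: 3.68
tool_pos: [0.51, 0.0286, 0.3147]
orientation: [-0.002, 1.57, 0.003]
force: [0.8, 0.7, -0.6]
finger_gap: 0.999
```

Call:
{"name": "move_arm", "arguments": {
  "motion": [
    {"offset": [0.005,0.034,-0.006],"twist": [0,0,0]},
    {"offset": [0.005,0.034,-0.006],"twist": [0,0,0]},
    {"offset": [0.005,0.034,-0.006],"twist": [0,0,0]},
    {"offset": [0.005,0.034,-0.006],"twist": [0,0,0]},
    {"offset": [0.005,0.034,-0.006],"twist": [0,0,0]},
    {"offset": [0.003,0.016,-0.005],"twist": [0,0,0]},
    {"offset": [0,0.008,-0.003],"twist": [0,0,0]},
    {"offset": [0,0.002,0],"twist": [0,0,0]}
  ]
}}

```text
t: 4.35
tool_pos: [0.4717, 0.2232, 0.2866]
orientation: [-0.003, 1.571, 0.003]
force: [-0.2, 0.1, 0.8]
finger_gap: 1.001
```

```bash
python3 - <<'E'
from h import *
plan([.4713,.2225,.095],0,8)
E
```

```text
t 4.35 pos [0.4717 0.2232 0.2866] F [-0.2  0.1  0.8] gap 1.001 yaw 0.24 xaxis [-2.e-04  2.e-04 -1.e+00]
off [ 0.024  -0.0001 -0.0001] tw [ 0.0005 -0.     -0.    ]
off [ 0.024  -0.0001 -0.0001] tw [ 0.0005 -0.     -0.    ]
off [ 0.024  -0.0001 -0.0001] tw [ 0.0005 -0.     -0.    ]
off [ 0.024  -0.0001 -0.0001] tw [ 0.0005 -0.     -0.    ]
off [ 0.024  -0.0001 -0.0001] tw [ 0.0005 -0.     -0.    ]
off [ 0.024  -0.0001 -0.0001] tw [ 0.0005 -0.     -0.    ]
off [ 0.024  -0.0001 -0.0001] tw [ 0.0005 -0.     -0.    ]
off [ 0.024  -0.0001 -0.0001] tw [ 0.0005 -0.     -0.    ]
```

Call:
{"name": "move_arm", "arguments": {
  "motion": [
    {"offset": [0.03,0,0],"twist": [0.001,0,0]},
    {"offset": [0.035,0,0],"twist": [0.001,0,0]},
    {"offset": [0.035,0,0],"twist": [0.001,0,0]},
    {"offset": [0.035,0,0],"twist": [0.001,0,0]},
    {"offset": [0.03,0,0],"twist": [0,0,0]},
    {"offset": [0.018,0,0],"twist": [0,0,0]},
    {"offset": [0.008,0,0],"twist": [0,0,0]},
    {"offset": [0.003,0,0],"twist": [0,0,0]}
  ]
}}

```text
t: 5.02
tool_pos: [0.4731, 0.2201, 0.092]
orientation: [0.003, 1.572, -0.004]
force: [0.0, -0.2, 0.0]
finger_gap: 1.0
```

```bash
python3 - <<'E'
from h import *
st();s,ci,im,d=shot('w6');plan([.4713,.2225,.089],0,8)
E
```

```text
t 5.02 pos [0.4731 0.2201 0.092 ] F [ 0.  -0.2  0. ] gap 1.0 yaw -0.27 xaxis [-8.e-04 -1.e-03 -1.e+00]
t 5.07 pos [0.4734 0.2204 0.0924] F [-1.  -0.4 -0.3] gap 0.998 yaw -0.26 xaxis [-1.e-04 -5.e-04 -1.e+00]
off [ 0.0004  0.0003 -0.0003] tw [-0.0006 -0.      0.0001]
off [ 0.0004  0.0003 -0.0003] tw [-0.0006 -0.      0.0001]
off [ 0.0004  0.0003 -0.0003] tw [-0.0006 -0.      0.0001]
off [ 0.0004  0.0003 -0.0003] tw [-0.0006 -0.      0.0001]
off [ 0.0004  0.0003 -0.0003] tw [-0.0006 -0.      0.0001]
off [ 0.0004  0.0003 -0.0003] tw [-0.0006 -0.      0.0001]
off [ 0.0004  0.0003 -0.0003] tw [-0.0006 -0.      0.0001]
off [ 0.0004  0.0003 -0.0003] tw [-0.0006 -0.      0.0001]
```

View pics/w6.png

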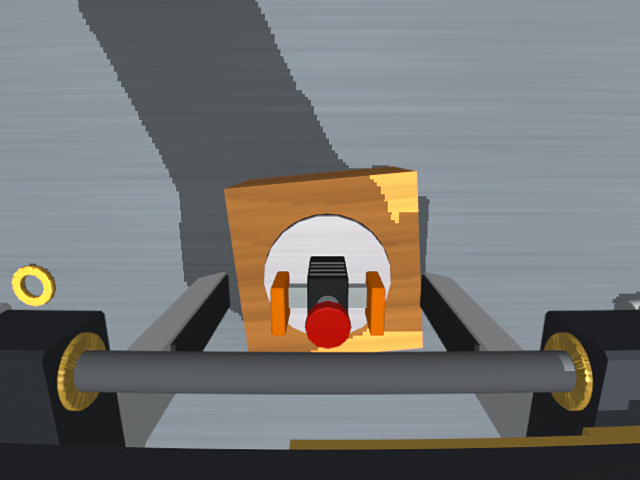

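Call:
{"name": "move_arm", "arguments": {
  "motion": [
    {"offset": [0.001,0.0008,-0.001],"twist": [-0.002,0,0]},
    {"offset": [0.001,0.0008,-0.001],"twist": [-0.002,0,0]},
    {"offset": [0.001,0.0004,0],"twist": [0,0,0]},
    {"offset": [0,0,0],"twist": [0,0,0]},
    {"offset": [0,0,0],"twist": [0,0,0]},
    {"offset": [0,0,0],"twist": [0,0,0]},
    {"offset": [0,0,0],"twist": [0,0,0]},
    {"offset": [0,0,0],"twist": [0,0,0]}
  ]
}}

```text
t: 5.73
tool_pos: [0.4713, 0.223, 0.0895]
orientation: [-0.0, 1.571, 0.0]
force: [0.5, -0.4, 0.5]
finger_gap: 1.002
```

```bash
python3 - <<'E'
from h import *
plan([.4713,.2225,.089],0,8)
E
```

```text
t 5.73 pos [0.4713 0.223  0.0895] F [ 0.5 -0.4  0.5] gap 1.002 yaw 0.01 xaxis [ 1.e-04 -1.e-04 -1.e+00]
off [ 0.0001 -0.0001  0.    ] tw [0. 0. 0.]
off [ 0.0001 -0.0001  0.    ] tw [0. 0. 0.]
off [ 0.0001 -0.0001  0.    ] tw [0. 0. 0.]
off [ 0.0001 -0.0001  0.    ] tw [0. 0. 0.]
off [ 0.0001 -0.0001  0.    ] tw [0. 0. 0.]
off [ 0.0001 -0.0001  0.    ] tw [0. 0. 0.]
off [ 0.0001 -0.0001  0.    ] tw [0. 0. 0.]
off [ 0.0001 -0.0001  0.    ] tw [0. 0. 0.]
```

Call:
{"name": "move_arm", "arguments": {
  "motion": [
    {"offset": [0,0,0],"twist": [0,0,0]},
    {"offset": [0,0,0],"twist": [0,0,0]},
    {"offset": [0,0,0],"twist": [0,0,0]},
    {"offset": [0,0,0],"twist": [0,0,0]},
    {"offset": [0,0,0],"twist": [0,0,0]},
    {"offset": [0,0,0],"twist": [0,0,0]},
    {"offset": [0,0,0],"twist": [0,0,0]},
    {"offset": [0,0,0],"twist": [0,0,0]}
  ],
  "grip": 20,
  "newtons": 15
}}

```text
t: 6.4
tool_pos: [0.4712, 0.2229, 0.0895]
orientation: [-0.0, 1.571, -0.0]
force: [0.2, -2.2, 1.2]
finger_gap: 0.471
```

```bash
python3 - <<'E'
from h import *
s,R=st(); print(s['finger_gap']*94)
E
```

```text
t 6.4 pos [0.4712 0.2229 0.0895] F [ 0.2 -2.2  1.2] gap 0.471 yaw 0.0 xaxis [-1.e-04 -3.e-04 -1.e+00]
44.31754484638817
```

Call:
{"name": "move_arm", "arguments": {
  "motion": [
    {"offset": [0,0,0],"twist": [0,0,0]},
    {"offset": [0,0,0],"twist": [0,0,0]},
    {"offset": [0,0,0],"twist": [0,0,0]},
    {"offset": [0,0,0],"twist": [0,0,0]},
    {"offset": [0,0,0],"twist": [0,0,0]},
    {"offset": [0,0,0],"twist": [0,0,0]},
    {"offset": [0,0,0],"twist": [0,0,0]},
    {"offset": [0,0,0],"twist": [0,0,0]}
  ],
  "grip": 20,
  "newtons": 18
}}

```text
t: 7.07
tool_pos: [0.4713, 0.2229, 0.0896]
orientation: [-0.0, 1.571, -0.0]
force: [-1.8, -2.5, 6.4]
finger_gap: 0.332
```

```bash
python3 - <<'E'
from h import *
s,R=st(); print(s['finger_gap']*94)
s,ci,im,d=shot('w7')
E
```

```text
t 7.07 pos [0.4713 0.2229 0.0896] F [-1.8 -2.5  6.4] gap 0.332 yaw 0.0 xaxis [ 0.e+00 -2.e-04 -1.e+00]
31.21871730395701
```

View pics/w7.png

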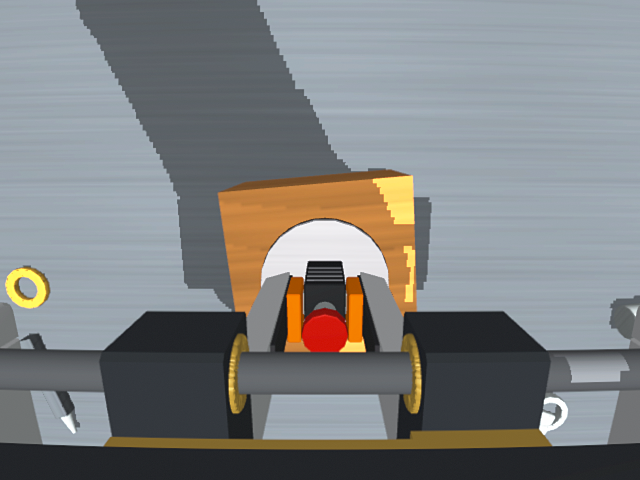

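Call:
{"name": "move_arm", "arguments": {
  "motion": [
    {"offset": [-0.004,0,0],"twist": [0,0,0]},
    {"offset": [-0.012,0,0],"twist": [0,0,0]},
    {"offset": [-0.022,0,0],"twist": [0,0,0]},
    {"offset": [-0.03,0,0],"twist": [0,0,0]},
    {"offset": [-0.035,0,0],"twist": [0,0,0]},
    {"offset": [-0.03,0,0],"twist": [0,0,0]},
    {"offset": [-0.02,0,0],"twist": [0,0,0]},
    {"offset": [-0.01,0,0],"twist": [0,0,0]}
  ]
}}

```text
t: 7.78
tool_pos: [0.4718, 0.2235, 0.2552]
orientation: [0.001, 1.568, 0.002]
force: [0.3, 0.4, -3.8]
finger_gap: 0.33
```

```bash
python3 - <<'E'
from h import *
s,R=st(); print(s['finger_gap']*94)
s,ci,im,d=shot('w8'); im,d=grab_frame('side'); cv2.imwrite('pics/s8.png',cv2.resize(im[200:400,300:500],(600,600),interpolation=0)[:,:,::-1]); plan([0.5595,-0.236,0.255],0,16)
E
```

```text
t 7.78 pos [0.4718 0.2235 0.2552] F [ 0.3  0.4 -3.8] gap 0.33 yaw 0.02 xaxis [ 0.0026  0.0019 -1.    ]
31.004246680970898
t 7.88 pos [0.4716 0.2234 0.2534] F [ 0.1 -0.3 -3.2] gap 0.332 yaw 0.02 xaxis [ 0.0016  0.0012 -1.    ]
off [-0.0001 -0.0287  0.0055] tw [ 0.      0.0001 -0.0001]
off [-0.0001 -0.0287  0.0055] tw [ 0.      0.0001 -0.0001]
off [-0.0001 -0.0287  0.0055] tw [ 0.      0.0001 -0.0001]
off [-0.0001 -0.0287  0.0055] tw [ 0.      0.0001 -0.0001]
off [-0.0001 -0.0287  0.0055] tw [ 0.      0.0001 -0.0001]
off [-0.0001 -0.0287  0.0055] tw [ 0.      0.0001 -0.0001]
off [-0.0001 -0.0287  0.0055] tw [ 0.      0.0001 -0.0001]
off [-0.0001 -0.0287  0.0055] tw [ 0.      0.0001 -0.0001]
off [-0.0001 -0.0287  0.0055] tw [ 0.      0.0001 -0.0001]
off [-0.0001 -0.0287  0.0055] tw [ 0.      0.0001 -0.0001]
off [-0.0001 -0.0287  0.0055] tw [ 0.      0.0001 -0.0001]
off [-0.0001 -0.0287  0.0055] tw [ 0.      0.0001 -0.0001]
off [-0.0001 -0.0287  0.0055] tw [ 0.      0.0001 -0.0001]
off [-0.0001 -0.0287  0.0055] tw [ 0.      0.0001 -0.0001]
off [-0.0001 -0.0287  0.0055] tw [ 0.      0.0001 -0.0001]
off [-0.0001 -0.0287  0.0055] tw [ 0.      0.0001 -0.0001]
```

View pics/w8.png

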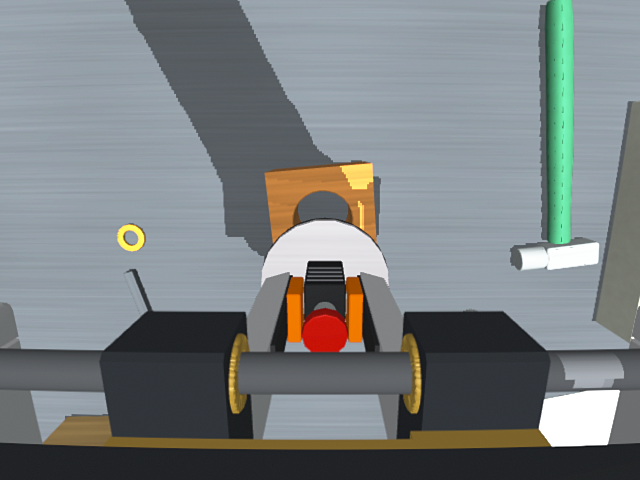

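View pics/s8.png

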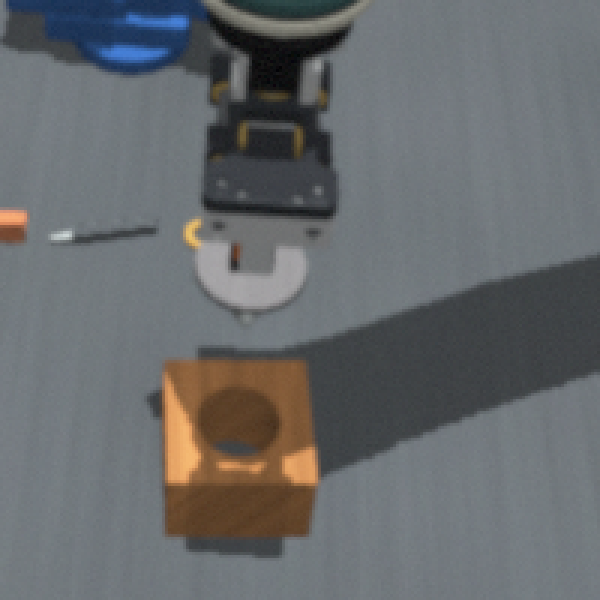

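```bash
cat >> h.py <<'E'
def inhand(s,ci,im):
    hsv=cv2.cvtColor(im,cv2.COLOR_RGB2HSV); z0=s['tool_pos'][2]-0.0195
    w=np.zeros(im.shape[:2],np.uint8); w[215:352,255:400]=1
    r=(((hsv[...,0]<5)|(hsv[...,0]>174))&(hsv[...,1]>150)&(hsv[...,2]>100)).astype(np.uint8)*w
    o=((hsv[...,0]>8)&(hsv[...,0]<22)&(hsv[...,1]>180)&(hsv[...,2]>180)).astype(np.uint8)*w
    for nm,m,z in [('red',r,.065),('orange',o,.05)]:
        n,l,q,cen=cv2.connectedComponentsWithStats(m)
        for i in range(1,n):
            if q[i,4]>150: print(nm,q[i],cen[i].round(1),(onz(ci,*cen[i],z0+z)-s['tool_pos']).round(4))
    # disc arc: first white px per row from left/right above fingers
    m=((hsv[...,1]<40)&(hsv[...,2]>175)).astype(np.uint8)*w; m[:, :]*=1
    n,l,q,cen=cv2.connectedComponentsWithStats(m); i=1+np.argmax(q[1:,4]); print('disc',q[i])
    P=[]
    for v in range(q[i,1],272):
        xs=np.nonzero(l[v]==i)[0]
        if len(xs): P+= [onz(ci,xs[0]-.5,v,z0+.006)[:2],onz(ci,xs[-1]+.5,v,z0+.006)[:2]]
    P=np.array(P); A=np.c_[2*P,np.ones(len(P))]; c=np.linalg.lstsq(A,(P**2).sum(1),rcond=None)[0]
    print('disc c',(c[:2]-s['tool_pos'][:2]).round(4),'r',np.sqrt(c[2]+c[:2]@c[:2]).round(4))
E
python3 - <<'E'
from h import *
for n in ['w7','w8']: s,ci,im,d=pickle.load(open(n+'.pkl','rb')); inhand(s,ci,im)
E
```

```text
red [ 302  308   46   44 1653] [324.3 330.8] [-0.0013  0.0006  0.0455]
orange [287 294  16  49 660] [293.7 317.9] [ 0.0003 -0.0121  0.0305]
orange [348 294  15  49 658] [355.2 317.6] [0.0001 0.0134 0.0305]
disc [ 261  221  128   66 4897]
disc c [0.0005 0.0007] r 0.0335
red [ 302  308   46   44 1658] [324.5 330.9] [-0.0014  0.0005  0.0455]
orange [287 294  14  48 637] [293.8 317.1] [-0.0002 -0.0121  0.0305]
orange [349 294  14  48 638] [355.2 317.1] [-0.0002  0.0133  0.0305]
disc [ 261  221  128   66 4880]
disc c [0.0007 0.0007] r 0.0335
```

Call:
{"name": "move_arm", "arguments": {
  "motion": [
    {"offset": [0,-0.012,0.004],"twist": [0,0,0]},
    {"offset": [0,-0.026,0.009],"twist": [0,0,0]},
    {"offset": [0,-0.034,0.012],"twist": [0,0,0]},
    {"offset": [0,-0.034,0.012],"twist": [0,0,0]},
    {"offset": [0,-0.034,0.012],"twist": [0,0,0]},
    {"offset": [0,-0.034,0.012],"twist": [0,0,0]},
    {"offset": [0,-0.034,0.012],"twist": [0,0,0]},
    {"offset": [0,-0.034,0.012],"twist": [0,0,0]}
  ]
}}

```text
t: 8.55
tool_pos: [0.5558, -0.0206, 0.2505]
orientation: [-0.001, 1.573, -0.0]
force: [0.5, 0.3, -4.0]
finger_gap: 0.329
```

Call:
{"name": "move_arm", "arguments": {
  "motion": [
    {"offset": [0,-0.034,0.012],"twist": [0,0,0]},
    {"offset": [0,-0.034,0.012],"twist": [0,0,0]},
    {"offset": [0,-0.034,0.012],"twist": [0,0,0]},
    {"offset": [0,-0.034,0.012],"twist": [0,0,0]},
    {"offset": [0,-0.034,0.012],"twist": [0,0,0]},
    {"offset": [0,-0.026,0.008],"twist": [0,0,0]},
    {"offset": [0,-0.014,0.004],"twist": [0,0,0]},
    {"offset": [0,-0.005,0.001],"twist": [0,0,0]}
  ]
}}

```text
t: 9.22
tool_pos: [0.6285, -0.2366, 0.2499]
orientation: [0.002, 1.574, -0.003]
force: [-0.2, 0.7, -3.0]
finger_gap: 0.327
```

```bash
python3 - <<'E'
from h import *
st()
s,ci,im,d=shot('w9');  inhand(s,ci,im); bushing(s,ci,im); s,ci,im,d=shot('w10');  inhand(s,ci,im); bushing(s,ci,im);st()
E
```

```text
t 9.22 pos [ 0.6285 -0.2366  0.2499] F [-0.2  0.7 -3. ] gap 0.327 yaw -0.16 xaxis [-3.3e-03 -7.0e-04 -1.0e+00]
red [ 302  308   46   44 1659] [324.5 330.9] [-0.0011  0.0007  0.0455]
orange [287 294  14  48 634] [293.8 317.2] [ 0.     -0.012   0.0305]
orange [349 294  14  48 632] [355.2 317.2] [0.0001 0.0134 0.0305]
disc [ 261  221  128   66 4878]
disc c [0.0005 0.0008] r 0.0334
bush 266 -1 [ 0.5598 -0.2361] [65.  65.3]
bush 154 0 [ 0.5599 -0.2361] [37.9 38.1]
red [ 302  308   46   44 1659] [324.5 330.9] [-0.0012  0.0006  0.0455]
orange [287 294  14  48 633] [293.9 317.2] [-0.     -0.0121  0.0305]
orange [349 294  14  48 633] [355.2 317.1] [0.     0.0133 0.0305]
disc [ 261  221  128   66 4880]
disc c [0.0005 0.0007] r 0.0334
bush 268 -1 [ 0.5598 -0.2361] [65.  65.3]
bush 154 0 [ 0.5599 -0.236 ] [37.9 38.2]
t 9.32 pos [ 0.6288 -0.2341  0.2508] F [-0.8  1.1 -3.4] gap 0.331 yaw -0.05 xaxis [-2.2e-03  3.0e-04 -1.0e+00]
```

View pics/w10.png

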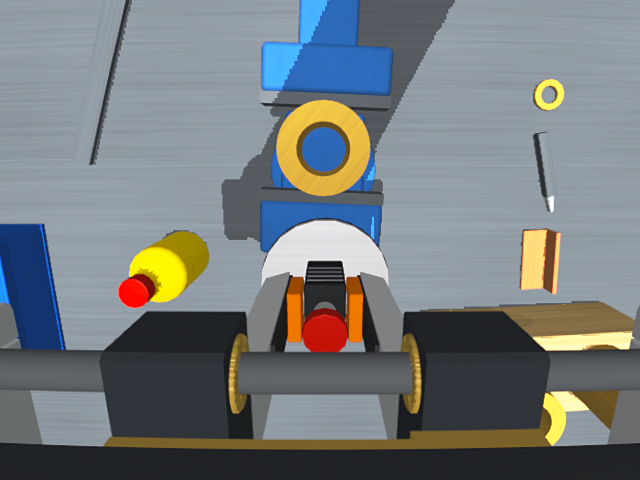

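```bash
python3 - <<'E'
from h import *
plan([.5594,-.2363,.230],0,8)
E
```

```text
t 9.32 pos [ 0.6288 -0.2341  0.2508] F [-0.8  1.1 -3.4] gap 0.331 yaw -0.05 xaxis [-2.2e-03  3.0e-04 -1.0e+00]
off [ 0.0026 -0.0003 -0.0087] tw [-0.0001 -0.0003 -0.    ]
off [ 0.0026 -0.0003 -0.0087] tw [-0.0001 -0.0003 -0.    ]
off [ 0.0026 -0.0003 -0.0087] tw [-0.0001 -0.0003 -0.    ]
off [ 0.0026 -0.0003 -0.0087] tw [-0.0001 -0.0003 -0.    ]
off [ 0.0026 -0.0003 -0.0087] tw [-0.0001 -0.0003 -0.    ]
off [ 0.0026 -0.0003 -0.0087] tw [-0.0001 -0.0003 -0.    ]
off [ 0.0026 -0.0003 -0.0087] tw [-0.0001 -0.0003 -0.    ]
off [ 0.0026 -0.0003 -0.0087] tw [-0.0001 -0.0003 -0.    ]
```

Call:
{"name": "move_arm", "arguments": {
  "motion": [
    {"offset": [0.003,0,-0.012],"twist": [0,0,0]},
    {"offset": [0.005,0,-0.018],"twist": [0,0,0]},
    {"offset": [0.005,0,-0.018],"twist": [0,0,0]},
    {"offset": [0.005,0,-0.013],"twist": [0,0,0]},
    {"offset": [0.002,0,-0.006],"twist": [0,0,0]},
    {"offset": [0,0,-0.002],"twist": [0,0,0]},
    {"offset": [0,0,0],"twist": [0,0,0]},
    {"offset": [0,0,0],"twist": [0,0,0]}
  ]
}}

```text
t: 9.98
tool_pos: [0.5612, -0.2332, 0.2328]
orientation: [-0.001, 1.57, 0.001]
force: [0.7, -0.3, -3.1]
finger_gap: 0.331
```

```bash
python3 - <<'E'
from h import *
plan([.5594,-.2363,.2195],0,1)
E
```

```text
t 9.98 pos [ 0.5612 -0.2332  0.2328] F [ 0.7 -0.3 -3.1] gap 0.331 yaw 0.08 xaxis [ 6.e-04 -0.e+00 -1.e+00]
off [ 0.0133 -0.0031 -0.0018] tw [0.0013 0.0006 0.    ]
```

Call:
{"name": "move_arm", "arguments": {
  "motion": [
    {"offset": [0.004,-0.0015,-0.001],"twist": [0,0,0]},
    {"offset": [0.004,-0.0015,-0.0008],"twist": [0,0,0]},
    {"offset": [0.003,0,0],"twist": [0,0,0]},
    {"offset": [0.001,0,0],"twist": [0,0,0]},
    {"offset": [0,0,0],"twist": [0,0,0]},
    {"offset": [0,0,0],"twist": [0,0,0]},
    {"offset": [0,0,0],"twist": [0,0,0]},
    {"offset": [0,0,0],"twist": [0,0,0]}
  ]
}}

```text
t: 10.65
tool_pos: [0.5586, -0.2369, 0.2207]
orientation: [-0.0, 1.571, 0.0]
force: [-0.5, -0.1, -2.9]
finger_gap: 0.331
```

```bash
python3 - <<'E'
from h import *
plan([.5594,-.2363,.2195],0,1); im,d=grab_frame('side'); cv2.imwrite('pics/s11.png',cv2.resize(im[100:230,280:440],(800,650),interpolation=2)[:600,:,::-1])
s,ci,im,d=shot('w11'); plan([.5594,-.2363,.2195],0,1)
E
```

```text
t 10.65 pos [ 0.5586 -0.2369  0.2207] F [-0.5 -0.1 -2.9] gap 0.331 yaw 0.02 xaxis [ 2.e-04 -1.e-04 -1.e+00]
off [0.0012 0.0006 0.0008] tw [0.0003 0.0002 0.0001]
t 10.75 pos [ 0.5586 -0.2369  0.2206] F [ 0.3 -0.5 -3.1] gap 0.329 yaw 0.01 xaxis [ 2.e-04 -1.e-04 -1.e+00]
off [0.0011 0.0006 0.0008] tw [0.0003 0.0002 0.0001]
```

View pics/s11.png

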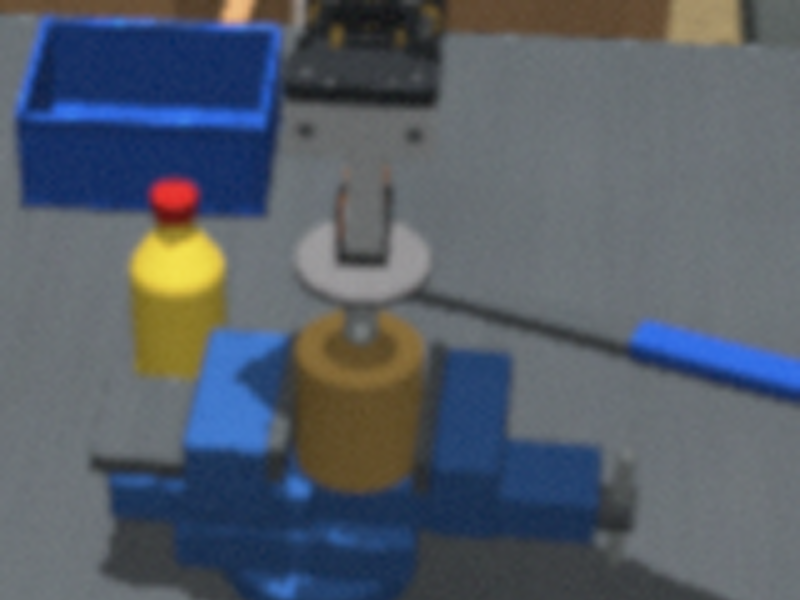

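Call:
{"name": "move_arm", "arguments": {
  "motion": [
    {"offset": [0.001,0.0006,0.0008],"twist": [0,0,0]},
    {"offset": [0.002,0,0],"twist": [0,0,0]},
    {"offset": [0.003,0,0],"twist": [0,0,0]},
    {"offset": [0.003,0,0],"twist": [0,0,0]},
    {"offset": [0.003,0,0],"twist": [0,0,0]},
    {"offset": [0.003,0,0],"twist": [0,0,0]},
    {"offset": [0.002,0,0],"twist": [0,0,0]},
    {"offset": [0,0,0],"twist": [0,0,0]}
  ]
}}

```text
t: 11.42
tool_pos: [0.5591, -0.2362, 0.203]
orientation: [-0.0, 1.571, 0.0]
force: [-0.6, 0.3, -4.4]
finger_gap: 0.33
```

```bash
python3 - <<'E'
from h import *
plan([.5594,-.2363,.1715],0,1); 
E
```

```text
t 11.42 pos [ 0.5591 -0.2362  0.203 ] F [-0.6  0.3 -4.4] gap 0.33 yaw 0.01 xaxis [-7.e-04  1.e-04 -1.e+00]
off [ 0.0315 -0.0001  0.0003] tw [ 0.0002 -0.0007 -0.0001]
```

Plungers are entering without contact force. Continue.

Call:
{"name": "move_arm", "arguments": {
  "motion": [
    {"offset": [0.002,0,0.0002],"twist": [0,0,0]},
    {"offset": [0.003,0,0],"twist": [0,0,0]},
    {"offset": [0.003,0,0],"twist": [0,0,0]},
    {"offset": [0.003,0,0],"twist": [0,0,0]},
    {"offset": [0.003,0,0],"twist": [0,0,0]},
    {"offset": [0.002,0,0],"twist": [0,0,0]},
    {"offset": [0.001,0,0],"twist": [0,0,0]},
    {"offset": [0,0,0],"twist": [0,0,0]}
  ]
}}

```text
t: 12.08
tool_pos: [0.5594, -0.2363, 0.1862]
orientation: [-0.0, 1.571, 0.0]
force: [0.0, -0.2, -3.4]
finger_gap: 0.329
```

Call:
{"name": "move_arm", "arguments": {
  "motion": [
    {"offset": [0.002,0,0],"twist": [0,0,0]},
    {"offset": [0.002,0,0],"twist": [0,0,0]},
    {"offset": [0.002,0,0],"twist": [0,0,0]},
    {"offset": [0.002,0,0],"twist": [0,0,0]},
    {"offset": [0.002,0,0],"twist": [0,0,0]},
    {"offset": [0.001,0,0],"twist": [0,0,0]},
    {"offset": [0,0,0],"twist": [0,0,0]},
    {"offset": [0,0,0],"twist": [0,0,0]}
  ]
}}

```text
t: 12.75
tool_pos: [0.5595, -0.2363, 0.1755]
orientation: [-0.0, 1.571, 0.0]
force: [-0.6, -0.9, -2.9]
finger_gap: 0.33
```

```bash
python3 - <<'E'
from h import *
plan([.5594,-.2363,.1695],0,1); 
E
```

```text
t 12.75 pos [ 0.5595 -0.2363  0.1755] F [-0.6 -0.9 -2.9] gap 0.33 yaw 0.01 xaxis [-0.e+00 -1.e-04 -1.e+00]
off [ 0.006   0.     -0.0001] tw [ 0.0002 -0.      0.0001]
```

Boss in as well, still no contact. Last 5–6 mm, gently.

Call:
{"name": "move_arm", "arguments": {
  "motion": [
    {"offset": [0.001,0,0],"twist": [0,0,0]},
    {"offset": [0.001,0,0],"twist": [0,0,0]},
    {"offset": [0.001,0,0],"twist": [0,0,0]},
    {"offset": [0.001,0,0],"twist": [0,0,0]},
    {"offset": [0.0005,0,0],"twist": [0,0,0]},
    {"offset": [0.0005,0,0],"twist": [0,0,0]},
    {"offset": [0,0,0],"twist": [0,0,0]},
    {"offset": [0,0,0],"twist": [0,0,0]}
  ]
}}

```text
t: 13.42
tool_pos: [0.5595, -0.2363, 0.1705]
orientation: [-0.0, 1.571, 0.0]
force: [0.2, 0.5, -3.9]
finger_gap: 0.333
```

```bash
python3 - <<'E'
from h import *
plan([.5594,-.2363,.1695],0,1); 
E
```

```text
t 13.42 pos [ 0.5595 -0.2363  0.1705] F [ 0.2  0.5 -3.9] gap 0.333 yaw 0.01 xaxis [-0.e+00 -1.e-04 -1.e+00]
off [ 0.001   0.     -0.0001] tw [ 0.0003 -0.      0.0001]
```

Call:
{"name": "move_arm", "arguments": {
  "motion": [
    {"offset": [0.0004,0,0],"twist": [0,0,0]},
    {"offset": [0.0004,0,0],"twist": [0,0,0]},
    {"offset": [0.0004,0,0],"twist": [0,0,0]},
    {"offset": [0.0003,0,0],"twist": [0,0,0]},
    {"offset": [0,0,0],"twist": [0,0,0]},
    {"offset": [0,0,0],"twist": [0,0,0]},
    {"offset": [0,0,0],"twist": [0,0,0]},
    {"offset": [0,0,0],"twist": [0,0,0]}
  ]
}}

```text
t: 14.08
tool_pos: [0.5596, -0.2364, 0.1696]
orientation: [-0.0, 1.57, 0.0]
force: [-3.3, 1.9, 5.9]
finger_gap: 0.331
```

Call:
{"name": "move_arm", "arguments": {
  "motion": [
    {"offset": [0,0,0],"twist": [0,0,0]},
    {"offset": [0,0,0],"twist": [0,0,0]},
    {"offset": [0,0,0],"twist": [0,0,0]},
    {"offset": [0,0,0],"twist": [0,0,0]},
    {"offset": [0,0,0],"twist": [0,0,0]},
    {"offset": [0,0,0],"twist": [0,0,0]},
    {"offset": [0,0,0],"twist": [0,0,0]},
    {"offset": [0,0,0],"twist": [0,0,0]}
  ],
  "grip": 80
}}

```text
t: 14.75
tool_pos: [0.5595, -0.2364, 0.169]
orientation: [-0.0, 1.571, 0.0]
force: [0.5, 0.1, 0.4]
finger_gap: 0.801
```

```bash
python3 - <<'E'
from h import *
s,R=st(); s,ci,im,d=shot('w12')
E
```

```text
t 14.75 pos [ 0.5595 -0.2364  0.169 ] F [0.5 0.1 0.4] gap 0.801 yaw 0.01 xaxis [-1.e-04 -1.e-04 -1.e+00]
```

View pics/w12.png

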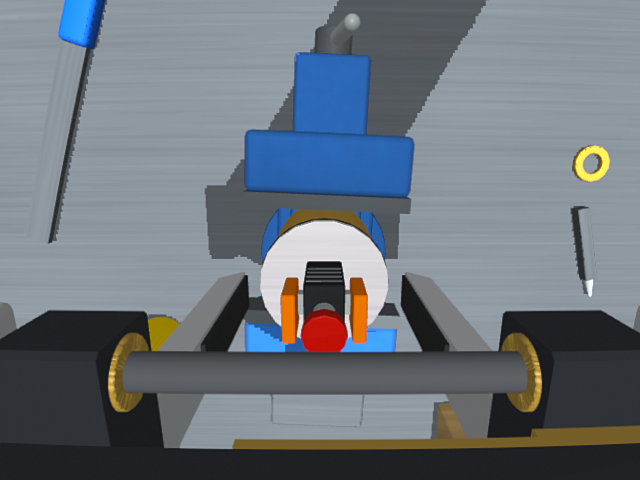

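Call:
{"name": "move_arm", "arguments": {
  "motion": [
    {"offset": [-0.003,0,0],"twist": [0,0,0]},
    {"offset": [-0.01,0,0],"twist": [0,0,0]},
    {"offset": [-0.016,0,0],"twist": [0,0,0]},
    {"offset": [-0.016,0,0],"twist": [0,0,0]},
    {"offset": [-0.01,0,0],"twist": [0,0,0]},
    {"offset": [-0.005,0,0],"twist": [0,0,0]},
    {"offset": [0,0,0],"twist": [0,0,0]},
    {"offset": [0,0,0],"twist": [0,0,0]}
  ]
}}

```text
t: 15.47
tool_pos: [0.5594, -0.2362, 0.2288]
orientation: [-0.0, 1.571, 0.0]
force: [-0.2, 0.2, -0.9]
finger_gap: 0.801
```

Call:
{"name": "move_arm", "arguments": {
  "motion": [
    {"offset": [0,0,0],"twist": [0,0,0]},
    {"offset": [0,0,0],"twist": [0,0,0]},
    {"offset": [0,0,0],"twist": [0,0,0]},
    {"offset": [0,0,0],"twist": [0,0,0]},
    {"offset": [0,0,0],"twist": [0,0,0]},
    {"offset": [0,0,0],"twist": [0,0,0]},
    {"offset": [0,0,0],"twist": [0,0,0]},
    {"offset": [0,0,0],"twist": [0,0,0]}
  ],
  "grip": 0,
  "newtons": 30
}}

```text
t: 16.13
tool_pos: [0.5595, -0.2363, 0.229]
orientation: [-0.0, 1.571, 0.0]
force: [0.2, 0.7, 0.5]
finger_gap: 0.272
```

```bash
python3 - <<'E'
from h import *
plan([.5595,-.2364,.215],0,1);s,ci,im,d=shot('w13');plan([.5595,-.2364,.215],0,1)
E
```

```text
t 16.13 pos [ 0.5595 -0.2363  0.229 ] F [0.2 0.7 0.5] gap 0.272 yaw 0.01 xaxis [ 1.e-04 -1.e-04 -1.e+00]
off [ 0.014  -0.0001 -0.    ] tw [0.0002 0.0001 0.0001]
t 16.18 pos [ 0.5595 -0.2364  0.229 ] F [-0.4  0.2 -0.3] gap 0.227 yaw 0.01 xaxis [ 1.e-04 -1.e-04 -1.e+00]
off [ 0.014 -0.    -0.   ] tw [0.0002 0.0001 0.0001]
```

View pics/w13.png

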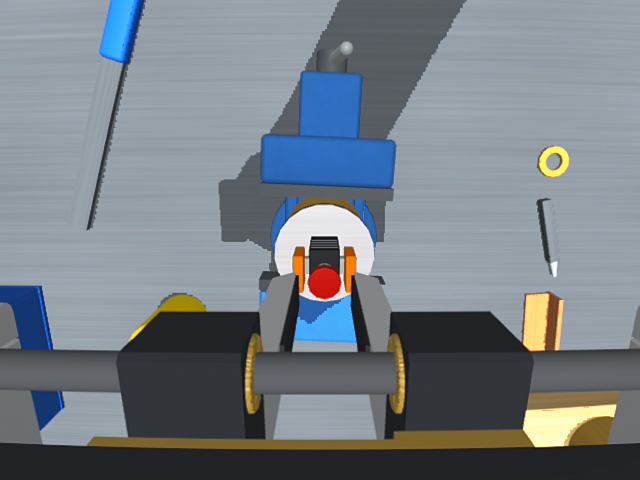

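Call:
{"name": "move_arm", "arguments": {
  "motion": [
    {"offset": [0,0,0],"twist": [0,0,0]},
    {"offset": [0,0,0],"twist": [0,0,0]},
    {"offset": [0,0,0],"twist": [0,0,0]},
    {"offset": [0.002,0,0],"twist": [0,0,0]},
    {"offset": [0.004,0,0],"twist": [0,0,0]},
    {"offset": [0.004,0,0],"twist": [0,0,0]},
    {"offset": [0.002,0,0],"twist": [0,0,0]},
    {"offset": [0,0,0],"twist": [0,0,0]}
  ]
}}

```text
t: 16.85
tool_pos: [0.5592, -0.2362, 0.2163]
orientation: [0.0, 1.572, 0.0]
force: [-0.1, 0.2, 0.3]
finger_gap: 0.005
```

Call:
{"name": "move_arm", "arguments": {
  "motion": [
    {"offset": [0.0005,0,0],"twist": [0,0,0]},
    {"offset": [0.0005,0,0],"twist": [0,0,0]},
    {"offset": [0.0005,0,0],"twist": [0,0,0]},
    {"offset": [0.0005,0,0],"twist": [0,0,0]},
    {"offset": [0.0005,0,0],"twist": [0,0,0]},
    {"offset": [0.0005,0,0],"twist": [0,0,0]},
    {"offset": [0.0005,0,0],"twist": [0,0,0]},
    {"offset": [0,0,0],"twist": [0,0,0]}
  ]
}}

```text
t: 17.52
tool_pos: [0.5596, -0.2365, 0.2136]
orientation: [-0.0, 1.571, -0.0]
force: [0.7, -1.4, 3.9]
finger_gap: 0.005
```

Call:
{"name": "move_arm", "arguments": {
  "motion": [
    {"offset": [0.0005,0,0],"twist": [0,0,0]},
    {"offset": [0.0005,0,0],"twist": [0,0,0]},
    {"offset": [0.0005,0,0],"twist": [0,0,0]},
    {"offset": [0.0005,0,0],"twist": [0,0,0]},
    {"offset": [0.0005,0,0],"twist": [0,0,0]},
    {"offset": [0.0005,0,0],"twist": [0,0,0]},
    {"offset": [0.0005,0,0],"twist": [0,0,0]},
    {"offset": [0,0,0],"twist": [0,0,0]}
  ]
}}

```text
t: 18.18
tool_pos: [0.5596, -0.2364, 0.2099]
orientation: [-0.0, 1.571, 0.0]
force: [0.2, -1.7, 3.8]
finger_gap: 0.007
```

Call:
{"name": "move_arm", "arguments": {
  "motion": [
    {"offset": [0.0003,0,0],"twist": [0,0,0]},
    {"offset": [0.0003,0,0],"twist": [0,0,0]},
    {"offset": [0.0003,0,0],"twist": [0,0,0]},
    {"offset": [0.0003,0,0],"twist": [0,0,0]},
    {"offset": [0.0003,0,0],"twist": [0,0,0]},
    {"offset": [0.0003,0,0],"twist": [0,0,0]},
    {"offset": [0.0002,0,0],"twist": [0,0,0]},
    {"offset": [0,0,0],"twist": [0,0,0]}
  ]
}}

```text
t: 18.85
tool_pos: [0.5595, -0.2364, 0.208]
orientation: [-0.0, 1.571, 0.0]
force: [-0.5, -2.3, 4.1]
finger_gap: 0.007
```

```bash
python3 - <<'E'
from h import *
s,R=st()
def tabs(n):
    s,ci,im,d=pickle.load(open(n+'.pkl','rb')); hsv=cv2.cvtColor(im,cv2.COLOR_RGB2HSV)
    w=np.zeros(im.shape[:2],np.uint8); w[230:352,255:400]=1
    o=((hsv[...,0]>8)&(hsv[...,0]<22)&(hsv[...,1]>180)&(hsv[...,2]>180)).astype(np.uint8)*w
    k,l,q,c=cv2.connectedComponentsWithStats(o); print(n,[(q[i].tolist(),c[i].round(1).tolist()) for i in range(1,k) if q[i,4]>100])
    c=[c[i] for i in range(1,k) if q[i,4]>100]
    return ci,c
for n in ['w8','w12','w13']:
    ci,c=tabs(n); z={'w8':.2552-.0195,'w12':.15,'w13':.15}[n]+.05
    print(onz(ci,*c[0],z),onz(ci,*c[1],z))
E
```

```text
t 18.85 pos [ 0.5595 -0.2364  0.208 ] F [-0.5 -2.3  4.1] gap 0.007 yaw 0.01 xaxis [ 0.e+00 -1.e-04 -1.e+00]
w8 [([287, 294, 14, 48, 637], [293.8, 317.1]), ([349, 294, 14, 48, 638], [355.2, 317.1])]
[0.4716174  0.21141709 0.2857    ] [0.47162068 0.23687363 0.2857    ]
w12 [([281, 295, 14, 48, 632], [287.9, 318.1]), ([353, 295, 14, 48, 632], [359.5, 318.4])]
[ 0.55966438 -0.25081533  0.2       ] [ 0.55977267 -0.22119105  0.2       ]
w13 [([293, 256, 10, 36, 248], [298.4, 269.7]), ([346, 256, 10, 37, 271], [349.6, 270.9])]
[ 0.55754617 -0.25026465  0.2       ] [ 0.55827854 -0.22149223  0.2       ]
```

Call:
{"name": "move_arm", "arguments": {
  "motion": [
    {"offset": [0.0003,0,0],"twist": [0,0,0]},
    {"offset": [0.0003,0,0],"twist": [0,0,0]},
    {"offset": [0.0003,0,0],"twist": [0,0,0]},
    {"offset": [0.0003,0,0],"twist": [0,0,0]},
    {"offset": [0.0003,0,0],"twist": [0,0,0]},
    {"offset": [0.0003,0,0],"twist": [0,0,0]},
    {"offset": [0.0002,0,0],"twist": [0,0,0]},
    {"offset": [0,0,0],"twist": [0,0,0]}
  ]
}}

```text
t: 19.52
tool_pos: [0.5595, -0.2363, 0.206]
orientation: [-0.0, 1.571, 0.0]
force: [0.6, -3.1, 3.5]
finger_gap: 0.004
```

Call:
{"name": "move_arm", "arguments": {
  "motion": [
    {"offset": [0.0002,0,0],"twist": [0,0,0]},
    {"offset": [0.0002,0,0],"twist": [0,0,0]},
    {"offset": [0.0001,0,0],"twist": [0,0,0]},
    {"offset": [0.0001,0,0],"twist": [0,0,0]},
    {"offset": [0.0001,0,0],"twist": [0,0,0]},
    {"offset": [0.0001,0,0],"twist": [0,0,0]},
    {"offset": [0,0,0],"twist": [0,0,0]},
    {"offset": [0,0,0],"twist": [0,0,0]}
  ]
}}

```text
t: 20.18
tool_pos: [0.5595, -0.2363, 0.2052]
orientation: [-0.0, 1.571, 0.0]
force: [1.0, -1.5, 4.7]
finger_gap: 0.008
```

Call:
{"name": "move_arm", "arguments": {
  "motion": [
    {"offset": [0.0001,0,0],"twist": [0,0,0]},
    {"offset": [0.0001,0,0],"twist": [0,0,0]},
    {"offset": [0.0001,0,0],"twist": [0,0,0]},
    {"offset": [0.0001,0,0],"twist": [0,0,0]},
    {"offset": [0.0001,0,0],"twist": [0,0,0]},
    {"offset": [0.0001,0,0],"twist": [0,0,0]},
    {"offset": [0,0,0],"twist": [0,0,0]},
    {"offset": [0,0,0],"twist": [0,0,0]}
  ]
}}

```text
t: 20.85
tool_pos: [0.5595, -0.2363, 0.2046]
orientation: [-0.0, 1.571, 0.0]
force: [1.7, -2.1, 4.6]
finger_gap: 0.003
```

Call:
{"name": "move_arm", "arguments": {
  "motion": [
    {"offset": [0.0001,0,0],"twist": [0,0,0]},
    {"offset": [0.0001,0,0],"twist": [0,0,0]},
    {"offset": [0.0001,0,0],"twist": [0,0,0]},
    {"offset": [0.0001,0,0],"twist": [0,0,0]},
    {"offset": [0.0001,0,0],"twist": [0,0,0]},
    {"offset": [0,0,0],"twist": [0,0,0]},
    {"offset": [0,0,0],"twist": [0,0,0]},
    {"offset": [0,0,0],"twist": [0,0,0]}
  ]
}}

```text
t: 21.52
tool_pos: [0.5595, -0.2363, 0.2041]
orientation: [-0.0, 1.571, 0.0]
force: [1.0, -2.1, 3.9]
finger_gap: 0.006
```

Call:
{"name": "move_arm", "arguments": {
  "motion": [
    {"offset": [0.0001,0,0],"twist": [0,0,0]},
    {"offset": [0.0001,0,0],"twist": [0,0,0]},
    {"offset": [0.0001,0,0],"twist": [0,0,0]},
    {"offset": [0.0001,0,0],"twist": [0,0,0]},
    {"offset": [0,0,0],"twist": [0,0,0]},
    {"offset": [0,0,0],"twist": [0,0,0]},
    {"offset": [0,0,0],"twist": [0,0,0]},
    {"offset": [0,0,0],"twist": [0,0,0]}
  ]
}}

```text
t: 22.18
tool_pos: [0.5595, -0.2363, 0.2037]
orientation: [-0.0, 1.571, 0.0]
force: [1.7, -1.8, 4.1]
finger_gap: 0.0
```

Call:
{"name": "move_arm", "arguments": {
  "motion": [
    {"offset": [0.0001,0,0],"twist": [0,0,0]},
    {"offset": [0.0001,0,0],"twist": [0,0,0]},
    {"offset": [0.0001,0,0],"twist": [0,0,0]},
    {"offset": [0.0001,0,0],"twist": [0,0,0]},
    {"offset": [0,0,0],"twist": [0,0,0]},
    {"offset": [0,0,0],"twist": [0,0,0]},
    {"offset": [0,0,0],"twist": [0,0,0]},
    {"offset": [0,0,0],"twist": [0,0,0]}
  ]
}}

```text
t: 22.85
tool_pos: [0.5595, -0.2363, 0.2033]
orientation: [-0.0, 1.571, 0.0]
force: [-0.0, -2.7, 4.6]
finger_gap: 0.006
```

Call:
{"name": "move_arm", "arguments": {
  "motion": [
    {"offset": [0.0001,0,0],"twist": [0,0,0]},
    {"offset": [0.0001,0,0],"twist": [0,0,0]},
    {"offset": [0.0001,0,0],"twist": [0,0,0]},
    {"offset": [0,0,0],"twist": [0,0,0]},
    {"offset": [0,0,0],"twist": [0,0,0]},
    {"offset": [0,0,0],"twist": [0,0,0]},
    {"offset": [0,0,0],"twist": [0,0,0]},
    {"offset": [0,0,0],"twist": [0,0,0]}
  ]
}}

```text
t: 23.52
tool_pos: [0.5596, -0.2363, 0.2031]
orientation: [-0.0, 1.571, 0.0]
force: [0.4, -1.3, 5.4]
finger_gap: 0.002
```

Call:
{"name": "move_arm", "arguments": {
  "motion": [
    {"offset": [0.0001,0,0],"twist": [0,0,0]},
    {"offset": [0.0001,0,0],"twist": [0,0,0]},
    {"offset": [0.0001,0,0],"twist": [0,0,0]},
    {"offset": [0,0,0],"twist": [0,0,0]},
    {"offset": [0,0,0],"twist": [0,0,0]},
    {"offset": [0,0,0],"twist": [0,0,0]},
    {"offset": [0,0,0],"twist": [0,0,0]},
    {"offset": [0,0,0],"twist": [0,0,0]}
  ]
}}

```text
t: 24.18
tool_pos: [0.5596, -0.2364, 0.2029]
orientation: [-0.0, 1.571, 0.0]
force: [0.8, -1.7, 6.3]
finger_gap: 0.005
```

```bash
python3 - <<'E'
from h import *
st()
E
```

```text
t 24.18 pos [ 0.5596 -0.2364  0.2029] F [ 0.8 -1.7  6.3] gap 0.005 yaw 0.01 xaxis [ 2.e-04 -2.e-04 -1.e+00]
```

Call:
{"name": "move_arm", "arguments": {
  "motion": [
    {"offset": [0.0001,0,0],"twist": [0,0,0]},
    {"offset": [0.0001,0,0],"twist": [0,0,0]},
    {"offset": [0.0001,0,0],"twist": [0,0,0]},
    {"offset": [0,0,0],"twist": [0,0,0]},
    {"offset": [0,0,0],"twist": [0,0,0]},
    {"offset": [0,0,0],"twist": [0,0,0]},
    {"offset": [0,0,0],"twist": [0,0,0]},
    {"offset": [0,0,0],"twist": [0,0,0]}
  ]
}}

```text
t: 24.85
tool_pos: [0.5596, -0.2364, 0.2026]
orientation: [-0.0, 1.571, -0.0]
force: [-0.1, -1.8, 8.2]
finger_gap: 0.006
```

```bash
python3 - <<'E'
from h import *
s,R=st();print(s['tool_pos'][2])
E
```

```text
t 24.85 pos [ 0.5596 -0.2364  0.2026] F [-0.1 -1.8  8.2] gap 0.006 yaw 0.01 xaxis [ 3.e-04 -2.e-04 -1.e+00]
0.202634376033604
```

Call:
{"name": "move_arm", "arguments": {
  "motion": [
    {"offset": [0.0001,0,0],"twist": [0,0,0]},
    {"offset": [0.0001,0,0],"twist": [0,0,0]},
    {"offset": [0.0001,0,0],"twist": [0,0,0]},
    {"offset": [0,0,0],"twist": [0,0,0]},
    {"offset": [0,0,0],"twist": [0,0,0]},
    {"offset": [0,0,0],"twist": [0,0,0]},
    {"offset": [0,0,0],"twist": [0,0,0]},
    {"offset": [0,0,0],"twist": [0,0,0]}
  ]
}}

```text
t: 25.52
tool_pos: [0.5596, -0.2364, 0.2025]
orientation: [-0.0, 1.57, -0.0]
force: [-0.8, -1.4, 10.0]
finger_gap: 0.008
```

```bash
python3 - <<'E'
from h import *
s,R=st();print(s['tool_pos'][2])
E
```

```text
t 25.52 pos [ 0.5596 -0.2364  0.2025] F [-0.8 -1.4 10. ] gap 0.008 yaw 0.01 xaxis [ 5.e-04 -2.e-04 -1.e+00]
0.20247525823859505
```

Call:
{"name": "move_arm", "arguments": {
  "motion": [
    {"offset": [-0.0005,0,0],"twist": [0,0,0]},
    {"offset": [-0.001,0,0],"twist": [0,0,0]},
    {"offset": [-0.003,0,0],"twist": [0,0,0]},
    {"offset": [-0.009,0,0],"twist": [0,0,0]},
    {"offset": [-0.013,0,0],"twist": [0,0,0]},
    {"offset": [-0.013,0,0],"twist": [0,0,0]},
    {"offset": [-0.007,0,0],"twist": [0,0,0]},
    {"offset": [-0.003,0,0],"twist": [0,0,0]}
  ]
}}

```text
t: 26.18
tool_pos: [0.5599, -0.2365, 0.253]
orientation: [-0.0, 1.569, -0.0]
force: [-1.2, -0.1, 0.3]
finger_gap: 0.001
```

```bash
python3 - <<'E'
from h import *
s,R=st();print(s['joint_pos'].round(3)); s,ci,im,d=shot('w14')
E
```

```text
t 26.18 pos [ 0.5599 -0.2365  0.253 ] F [-1.2 -0.1  0.3] gap 0.001 yaw 0.01 xaxis [ 1.5e-03 -4.0e-04 -1.0e+00]
[-0.043  0.378  0.516  1.619 -0.197  1.195  2.086]
```

View pics/w14.png

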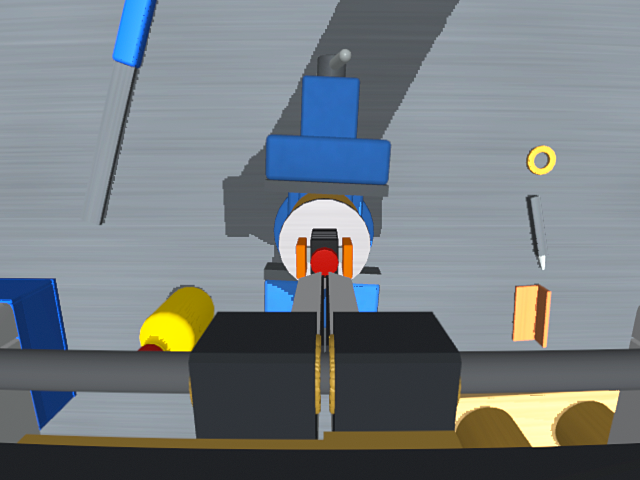

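Call:
{"name": "move_arm", "arguments": {
  "motion": [
    {"offset": [0,0,0],"twist": [0.06,0,0]},
    {"offset": [0,0,0],"twist": [0.11,0,0]},
    {"offset": [0,0,0],"twist": [0.12,0,0]},
    {"offset": [0,0,0],"twist": [0.12,0,0]},
    {"offset": [0,0,0],"twist": [0.12,0,0]},
    {"offset": [0,0,0],"twist": [0.12,0,0]},
    {"offset": [0,0,0],"twist": [0.12,0,0]},
    {"offset": [0,0,0],"twist": [0.12,0,0]}
  ],
  "grip": 70
}}

```text
t: 26.9
tool_pos: [0.5593, -0.2362, 0.251]
orientation: [0.699, 1.456, -0.699]
force: [0.8, -0.0, 0.6]
finger_gap: 0.535
```

Call:
{"name": "move_arm", "arguments": {
  "motion": [
    {"offset": [0,0,0],"twist": [0.12,0,0]},
    {"offset": [0,0,0],"twist": [0.12,0,0]},
    {"offset": [0,0,0],"twist": [0.12,0,0]},
    {"offset": [0,0,0],"twist": [0.12,0,0]},
    {"offset": [0,0,0],"twist": [0.12,0,0]},
    {"offset": [0,0,0],"twist": [0.08,0,0]},
    {"offset": [0,0,0],"twist": [0.001,0,0]},
    {"offset": [0,0,0],"twist": [0,0,0]}
  ]
}}

```text
t: 27.57
tool_pos: [0.5594, -0.2361, 0.2511]
orientation: [1.207, 1.211, -1.208]
force: [0.4, 0.7, 0.8]
finger_gap: 0.7
```

```bash
python3 - <<'E'
from h import *
s,R=st();print(s['joint_pos'].round(3)); s,ci,im,d=shot('w15'); plan([.5595,-.2363,.165],-np.pi/2,1)
E
```

```text
t 27.57 pos [ 0.5594 -0.2361  0.2511] F [0.4 0.7 0.8] gap 0.7 yaw -89.83 xaxis [-9.e-04 -1.e-04 -1.e+00]
[-0.268  0.453  0.844  1.628 -0.355  1.222  0.652]
t 27.62 pos [ 0.5594 -0.2362  0.2512] F [-0.3 -0.5  0.8] gap 0.699 yaw -89.8 xaxis [-6.e-04 -0.e+00 -1.e+00]
off [0.0862 0.0001 0.0001] tw [0.0034 0.     0.0006]
```

View pics/w15.png

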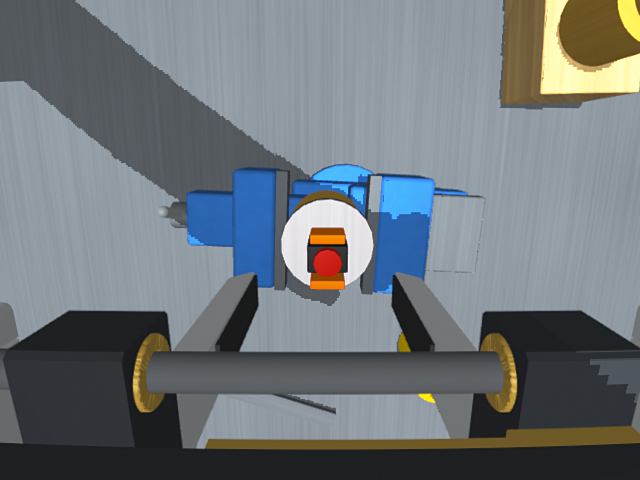

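Call:
{"name": "move_arm", "arguments": {
  "motion": [
    {"offset": [0.006,0,0],"twist": [0.003,0,0]},
    {"offset": [0.014,0,0],"twist": [0,0,0]},
    {"offset": [0.018,0,0],"twist": [0,0,0]},
    {"offset": [0.018,0,0],"twist": [0,0,0]},
    {"offset": [0.015,0,0],"twist": [0,0,0]},
    {"offset": [0.009,0,0],"twist": [0,0,0]},
    {"offset": [0.004,0,0],"twist": [0,0,0]},
    {"offset": [0.001,0,0],"twist": [0,0,0]}
  ]
}}

```text
t: 28.28
tool_pos: [0.5593, -0.2364, 0.1661]
orientation: [1.211, 1.209, -1.212]
force: [-0.4, 0.5, -0.1]
finger_gap: 0.7
```

```bash
python3 - <<'E'
from h import *
s,R=st(); s,ci,im,d=shot('w16'); plan([.5595,-.2363,.165],-np.pi/2,1)
E
```

```text
t 28.28 pos [ 0.5593 -0.2364  0.1661] F [-0.4  0.5 -0.1] gap 0.7 yaw -90.14 xaxis [-7.e-04  0.e+00 -1.e+00]
t 28.33 pos [ 0.5595 -0.2365  0.1666] F [0.4 0.3 0.3] gap 0.703 yaw -90.15 xaxis [-1.e-04 -1.e-04 -1.e+00]
off [ 0.0016 -0.     -0.0002] tw [-0.0026  0.0001  0.0001]
```

View pics/w16.png

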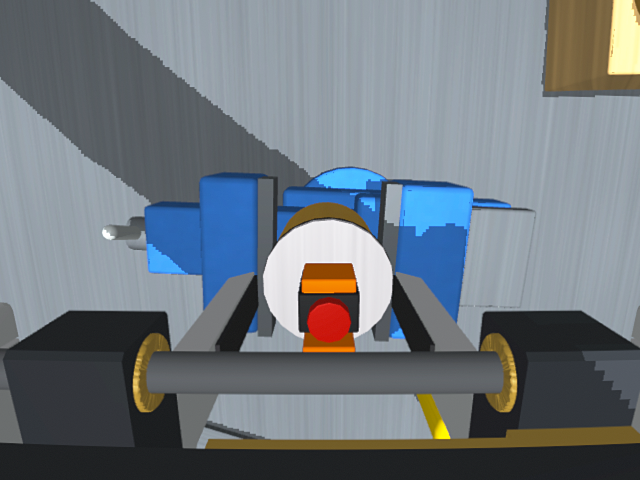

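```bash
python3 - <<'E'
from h import *
for n,zt in [('w12',.15),('w16',.15),('w13',.15),('w15',.15)]:
    s,ci,im,d=pickle.load(open(n+'.pkl','rb')); hsv=cv2.cvtColor(im,cv2.COLOR_RGB2HSV)
    w=np.zeros(im.shape[:2],np.uint8); w[190:352,255:400]=1
    m=((hsv[...,1]<25)&(hsv[...,2]>190)).astype(np.uint8)*w
    k,l,q,cen=cv2.connectedComponentsWithStats(m); i=1+np.argmax(q[1:,4])
    P=[]
    for v in range(q[i,1],272):
        xs=np.nonzero(l[v]==i)[0]
        if len(xs): P+= [onz(ci,xs[0]-.5,v,zt+.006)[:2],onz(ci,xs[-1]+.5,v,zt+.006)[:2]]
    P=np.array(P); A=np.c_[2*P,np.ones(len(P))]; c=np.linalg.lstsq(A,(P**2).sum(1),rcond=None)[0]
    print(n,q[i],c[:2].round(4),np.sqrt(c[2]+c[:2]@c[:2]).round(4), s['tool_pos'])
E
```

```text
w12 [ 260  222  128  103 6475] [ 0.5602 -0.2361] 0.0333 [ 0.55951724 -0.23635137  0.16896739]
w16 [ 263  220  129  119 7964] [ 0.5605 -0.2358] 0.0334 [ 0.55931637 -0.23636601  0.16610031]
w13 [ 275  205   99   70 3795] [ 0.5603 -0.236 ] 0.0335 [ 0.55953521 -0.2363346   0.22902456]
w15 [ 281  200   92   86 4089] [ 0.5606 -0.2358] 0.0334 [ 0.5593734  -0.23610282  0.25107326]
```

Call:
{"name": "move_arm", "arguments": {
  "motion": [
    {"offset": [0.001,0.0007,0],"twist": [-0.002,0,0]},
    {"offset": [0.0006,0,0],"twist": [0,0,0]},
    {"offset": [0,0,0],"twist": [0,0,0]},
    {"offset": [0,0,0],"twist": [0,0,0]},
    {"offset": [0,0,0],"twist": [0,0,0]},
    {"offset": [0,0,0],"twist": [0,0,0]},
    {"offset": [0,0,0],"twist": [0,0,0]},
    {"offset": [0,0,0],"twist": [0,0,0]}
  ],
  "grip": 20,
  "newtons": 25
}}

```text
t: 29.0
tool_pos: [0.5604, -0.2364, 0.1652]
orientation: [1.21, 1.208, -1.21]
force: [0.9, -0.1, 1.0]
finger_gap: 0.274
```

Call:
{"name": "move_arm", "arguments": {
  "motion": [
    {"offset": [0,0,0],"twist": [0,0,0]},
    {"offset": [0,0,0],"twist": [0,0,0]},
    {"offset": [0,0,0],"twist": [0,0,0]},
    {"offset": [0,0,0],"twist": [0,0,0]},
    {"offset": [0,0,0],"twist": [0,0,0]},
    {"offset": [0,0,0],"twist": [0,0,0]},
    {"offset": [0,0,0],"twist": [0,0,0]},
    {"offset": [0,0,0],"twist": [0,0,0]}
  ]
}}

```text
t: 29.67
tool_pos: [0.5604, -0.2364, 0.1652]
orientation: [1.21, 1.208, -1.21]
force: [3.5, -0.9, 4.8]
finger_gap: 0.277
```

Call:
{"name": "move_arm", "arguments": {
  "motion": [
    {"offset": [-0.001,0,0],"twist": [0,0,0]},
    {"offset": [-0.002,0,0],"twist": [0,0,0]},
    {"offset": [-0.003,0,0],"twist": [0,0,0]},
    {"offset": [-0.004,0,0],"twist": [0,0,0]},
    {"offset": [-0.004,0,0],"twist": [0,0,0]},
    {"offset": [-0.004,0,0],"twist": [0,0,0]},
    {"offset": [-0.003,0,0],"twist": [0,0,0]},
    {"offset": [-0.002,0,0],"twist": [0,0,0]}
  ]
}}

```text
t: 30.33
tool_pos: [0.5603, -0.2363, 0.1885]
orientation: [1.21, 1.208, -1.21]
force: [0.4, -0.7, -5.4]
finger_gap: 0.276
```

```bash
python3 - <<'E'
from h import *
s,R=st(); s,ci,im,d=shot('w17')
E
```

```text
t 30.33 pos [ 0.5603 -0.2363  0.1885] F [ 0.4 -0.7 -5.4] gap 0.276 yaw -90.05 xaxis [ 4.e-04 -0.e+00 -1.e+00]
```

View pics/w17.png

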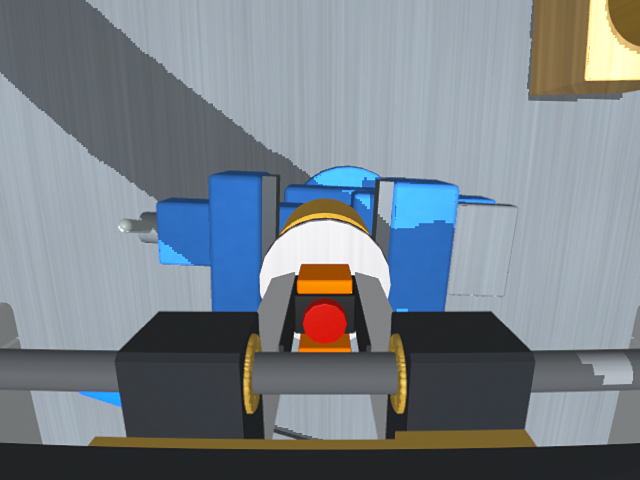

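Call:
{"name": "move_arm", "arguments": {
  "motion": [
    {"offset": [-0.003,0,0],"twist": [0,0,0]},
    {"offset": [-0.005,0,0],"twist": [0,0,0]},
    {"offset": [-0.008,0,0],"twist": [0,0,0]},
    {"offset": [-0.012,0,0],"twist": [0,0,0]},
    {"offset": [-0.014,0,0],"twist": [0,0,0]},
    {"offset": [-0.012,0,0],"twist": [0,0,0]},
    {"offset": [-0.006,0,0],"twist": [0,0,0]},
    {"offset": [-0.003,0,0],"twist": [0,0,0]}
  ]
}}

```text
t: 31.05
tool_pos: [0.5606, -0.2365, 0.2525]
orientation: [1.21, 1.207, -1.209]
force: [0.2, 0.5, -3.4]
finger_gap: 0.277
```

```bash
python3 - <<'E'
from h import *
s,R=st(); s,ci,im,d=shot('w18')
hsv=cv2.cvtColor(im,cv2.COLOR_RGB2HSV); z0=s['tool_pos'][2]-.0155
w=np.zeros(im.shape[:2],np.uint8); w[215:352,255:400]=1
m=((hsv[...,1]<25)&(hsv[...,2]>175)).astype(np.uint8)*w
k,l,q,cen=cv2.connectedComponentsWithStats(m); i=1+np.argmax(q[1:,4]); P=[]
for v in range(q[i,1],272):
    xs=np.nonzero(l[v]==i)[0]
    if len(xs): P+= [onz(ci,xs[0]-.5,v,z0+.006)[:2],onz(ci,xs[-1]+.5,v,z0+.006)[:2]]
P=np.array(P); A=np.c_[2*P,np.ones(len(P))]; c=np.linalg.lstsq(A,(P**2).sum(1),rcond=None)[0]
print('inhand disc',(c[:2]-s['tool_pos'][:2]).round(4),np.sqrt(c[2]+c[:2]@c[:2]).round(4))
# stand hole from w8
s8,c8,i8,d8=pickle.load(open('w8.pkl','rb')); g=cv2.cvtColor(i8,cv2.COLOR_RGB2HSV)
cv2.imwrite('pics/w8z.png',cv2.resize(i8[150:250,260:390],(780,600),interpolation=0)[:,:,::-1])
plan([.4713,.2225,.255],-np.pi/2,16)
E
```

```text
t 31.05 pos [ 0.5606 -0.2365  0.2525] F [ 0.2  0.5 -3.4] gap 0.277 yaw -90.05 xaxis [ 1.7e-03 -3.0e-04 -1.0e+00]
inhand disc [-0.0004  0.0005] 0.0335
t 31.1 pos [ 0.5606 -0.2364  0.2523] F [-0.2 -0.2 -3.5] gap 0.273 yaw -90.05 xaxis [ 1.4e-03 -2.0e-04 -1.0e+00]
off [-0.0002 -0.0056 -0.0287] tw [-0.0001  0.     -0.0001]
off [-0.0002 -0.0056 -0.0287] tw [-0.0001  0.     -0.0001]
off [-0.0002 -0.0056 -0.0287] tw [-0.0001  0.     -0.0001]
off [-0.0002 -0.0056 -0.0287] tw [-0.0001  0.     -0.0001]
off [-0.0002 -0.0056 -0.0287] tw [-0.0001  0.     -0.0001]
off [-0.0002 -0.0056 -0.0287] tw [-0.0001  0.     -0.0001]
off [-0.0002 -0.0056 -0.0287] tw [-0.0001  0.     -0.0001]
off [-0.0002 -0.0056 -0.0287] tw [-0.0001  0.     -0.0001]
off [-0.0002 -0.0056 -0.0287] tw [-0.0001  0.     -0.0001]
off [-0.0002 -0.0056 -0.0287] tw [-0.0001  0.     -0.0001]
off [-0.0002 -0.0056 -0.0287] tw [-0.0001  0.     -0.0001]
off [-0.0002 -0.0056 -0.0287] tw [-0.0001  0.     -0.0001]
off [-0.0002 -0.0056 -0.0287] tw [-0.0001  0.     -0.0001]
off [-0.0002 -0.0056 -0.0287] tw [-0.0001  0.     -0.0001]
off [-0.0002 -0.0056 -0.0287] tw [-0.0001  0.     -0.0001]
off [-0.0002 -0.0056 -0.0287] tw [-0.0001  0.     -0.0001]
```

View pics/w8z.png

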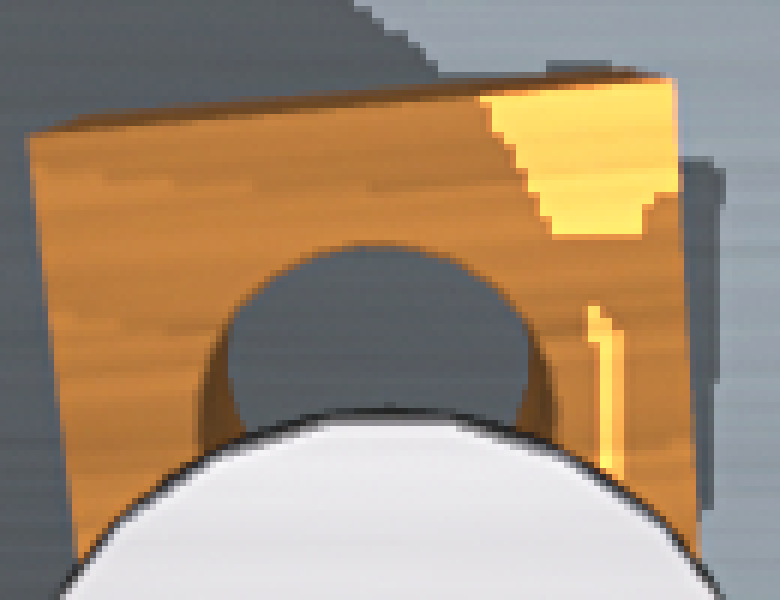

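View pics/w18.png

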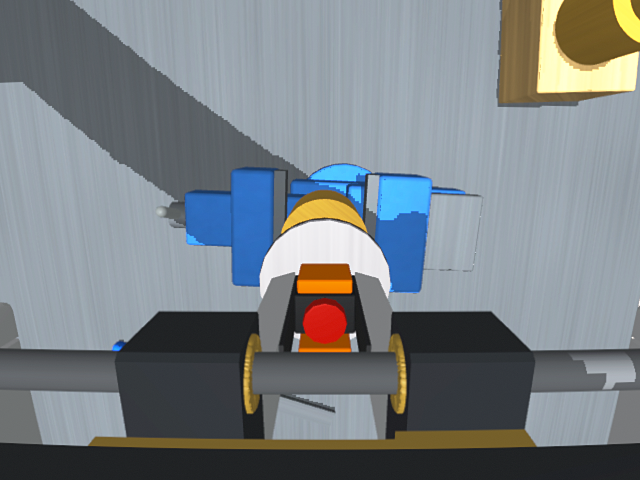

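```bash
python3 - <<'E'
from h import *
s8,c8,i8,d8=pickle.load(open('w8.pkl','rb'))
for p in [(377.5,419),(377.5,241),(197,419),(558,419)]: print(onz(c8,260+p[0]/6-.4,150+p[1]/6-.4,.07).round(4))
E
```

```text
[0.4692 0.2229 0.07  ]
[0.441  0.2229 0.07  ]
[0.4692 0.1942 0.07  ]
[0.4692 0.2516 0.07  ]
```

Call:
{"name": "move_arm", "arguments": {
  "motion": [
    {"offset": [0,-0.002,-0.01],"twist": [0,0,0]},
    {"offset": [0,-0.004,-0.022],"twist": [0,0,0]},
    {"offset": [0,-0.006,-0.032],"twist": [0,0,0]},
    {"offset": [0,-0.007,-0.035],"twist": [0,0,0]},
    {"offset": [0,-0.007,-0.035],"twist": [0,0,0]},
    {"offset": [0,-0.007,-0.035],"twist": [0,0,0]},
    {"offset": [0,-0.007,-0.035],"twist": [0,0,0]},
    {"offset": [0,-0.007,-0.035],"twist": [0,0,0]}
  ]
}}

```text
t: 31.77
tool_pos: [0.5122, 0.005, 0.2504]
orientation: [1.209, 1.21, -1.21]
force: [1.0, 0.1, -2.2]
finger_gap: 0.274
```

Call:
{"name": "move_arm", "arguments": {
  "motion": [
    {"offset": [0,-0.007,-0.035],"twist": [0,0,0]},
    {"offset": [0,-0.007,-0.035],"twist": [0,0,0]},
    {"offset": [0,-0.007,-0.035],"twist": [0,0,0]},
    {"offset": [0,-0.007,-0.035],"twist": [0,0,0]},
    {"offset": [0,-0.007,-0.033],"twist": [0,0,0]},
    {"offset": [0,-0.005,-0.026],"twist": [0,0,0]},
    {"offset": [0,-0.002,-0.013],"twist": [0,0,0]},
    {"offset": [0,-0.001,-0.005],"twist": [0,0,0]}
  ]
}}

```text
t: 32.43
tool_pos: [0.4694, 0.2222, 0.2503]
orientation: [1.207, 1.211, -1.208]
force: [0.1, -0.5, -3.5]
finger_gap: 0.272
```

```bash
python3 - <<'E'
from h import *
plan([.4705,.2225,.16],-np.pi/2,1); s,ci,im,d=shot('w19')
E
```

```text
t 32.43 pos [0.4694 0.2222 0.2503] F [ 0.1 -0.5 -3.5] gap 0.272 yaw -89.86 xaxis [-9.e-04 -5.e-04 -1.e+00]
off [ 0.0903  0.0012 -0.0004] tw [0.0024 0.0005 0.0009]
```

View pics/w19.png

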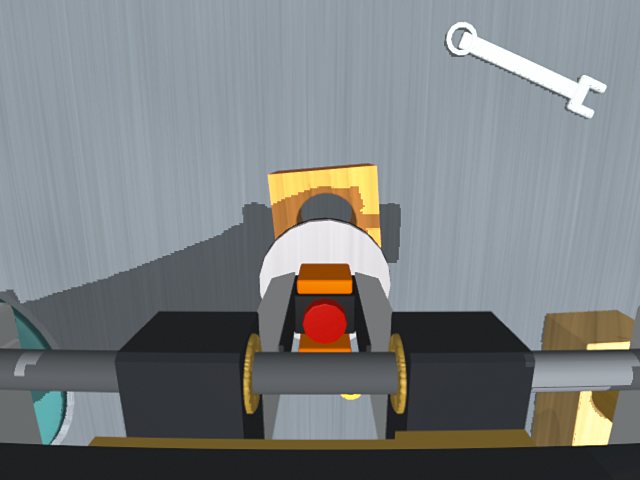

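Call:
{"name": "move_arm", "arguments": {
  "motion": [
    {"offset": [0.006,0.0006,0],"twist": [0.001,0,0]},
    {"offset": [0.014,0,0],"twist": [0.001,0,0]},
    {"offset": [0.022,0,0],"twist": [0,0,0]},
    {"offset": [0.025,0,0],"twist": [0,0,0]},
    {"offset": [0.02,0,0],"twist": [0,0,0]},
    {"offset": [0.013,0,0],"twist": [0,0,0]},
    {"offset": [0.006,0,0],"twist": [0,0,0]},
    {"offset": [0.002,0,0],"twist": [0,0,0]}
  ]
}}

```text
t: 33.15
tool_pos: [0.4713, 0.2181, 0.142]
orientation: [1.211, 1.206, -1.214]
force: [-0.3, 0.2, -2.9]
finger_gap: 0.277
```

```bash
python3 - <<'E'
from h import *
plan([.4702,.2225,.089],-np.pi/2,1); s,ci,im,d=shot('w20'); plan([.4702,.2225,.089],-np.pi/2,1)
E
```

```text
t 33.15 pos [0.4713 0.2181 0.142 ] F [-0.3  0.2 -2.9] gap 0.277 yaw -90.29 xaxis [-9.0e-04 -1.4e-03 -1.0e+00]
off [ 0.053  -0.001  -0.0045] tw [-0.0051  0.0014  0.0009]
t 33.2 pos [0.4715 0.2185 0.1425] F [-0.9 -0.7 -2.4] gap 0.271 yaw -90.27 xaxis [-3.e-04 -9.e-04 -1.e+00]
off [ 0.0535 -0.0013 -0.004 ] tw [-0.0047  0.0009  0.0003]
```

View pics/w20.png

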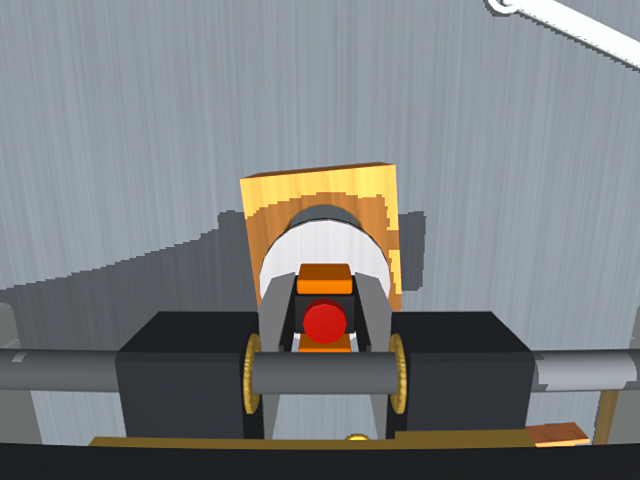

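Call:
{"name": "move_arm", "arguments": {
  "motion": [
    {"offset": [0,-0.0006,-0.002],"twist": [-0.002,0,0]},
    {"offset": [0,-0.0006,-0.002],"twist": [-0.002,0,0]},
    {"offset": [0.004,0,0],"twist": [0,0,0]},
    {"offset": [0.008,0,0],"twist": [0,0,0]},
    {"offset": [0.008,0,0],"twist": [0,0,0]},
    {"offset": [0.006,0,0],"twist": [0,0,0]},
    {"offset": [0.003,0,0],"twist": [0,0,0]},
    {"offset": [0.001,0,0],"twist": [0,0,0]}
  ]
}}

```text
t: 33.87
tool_pos: [0.4698, 0.2234, 0.1121]
orientation: [1.207, 1.21, -1.21]
force: [-0.4, -0.6, -2.3]
finger_gap: 0.274
```

```bash
python3 - <<'E'
from h import *
plan([.4702,.2225,.0865],-np.pi/2,1)
E
```

```text
t 33.87 pos [0.4698 0.2234 0.1121] F [-0.4 -0.6 -2.3] gap 0.274 yaw -89.95 xaxis [-9.e-04 -1.e-03 -1.e+00]
off [0.0256 0.0004 0.0009] tw [0.0008 0.001  0.0009]
```

Call:
{"name": "move_arm", "arguments": {
  "motion": [
    {"offset": [0.004,0.0004,0.0005],"twist": [0,0,0]},
    {"offset": [0.005,0,0],"twist": [0,0,0]},
    {"offset": [0.005,0,0],"twist": [0,0,0]},
    {"offset": [0.004,0,0],"twist": [0,0,0]},
    {"offset": [0.003,0,0],"twist": [0,0,0]},
    {"offset": [0.002,0,0],"twist": [0,0,0]},
    {"offset": [0,0,0],"twist": [0,0,0]},
    {"offset": [0,0,0],"twist": [0,0,0]}
  ]
}}

```text
t: 34.53
tool_pos: [0.4705, 0.2232, 0.09]
orientation: [1.208, 1.21, -1.209]
force: [0.8, -0.8, -3.4]
finger_gap: 0.275
```

```bash
python3 - <<'E'
from h import *
plan([.4702,.2225,.0855],-np.pi/2,1)
E
```

```text
t 34.53 pos [0.4705 0.2232 0.09  ] F [ 0.8 -0.8 -3.4] gap 0.275 yaw -89.95 xaxis [ 0.e+00 -1.e-04 -1.e+00]
off [ 0.0045 -0.0003  0.0007] tw [ 0.0009  0.0001 -0.    ]
```

Call:
{"name": "move_arm", "arguments": {
  "motion": [
    {"offset": [0.001,0,0],"twist": [0,0,0]},
    {"offset": [0.001,0,0],"twist": [0,0,0]},
    {"offset": [0.001,0,0],"twist": [0,0,0]},
    {"offset": [0.0005,0,0],"twist": [0,0,0]},
    {"offset": [0.0003,0,0],"twist": [0,0,0]},
    {"offset": [0,0,0],"twist": [0,0,0]},
    {"offset": [0,0,0],"twist": [0,0,0]},
    {"offset": [0,0,0],"twist": [0,0,0]}
  ]
}}

```text
t: 35.2
tool_pos: [0.4705, 0.2232, 0.0862]
orientation: [1.209, 1.21, -1.209]
force: [-0.7, 0.1, -3.3]
finger_gap: 0.276
```

Call:
{"name": "move_arm", "arguments": {
  "motion": [
    {"offset": [0.0004,0,0],"twist": [0,0,0]},
    {"offset": [0.0004,0,0],"twist": [0,0,0]},
    {"offset": [0.0004,0,0],"twist": [0,0,0]},
    {"offset": [0,0,0],"twist": [0,0,0]},
    {"offset": [0,0,0],"twist": [0,0,0]},
    {"offset": [0,0,0],"twist": [0,0,0]},
    {"offset": [0,0,0],"twist": [0,0,0]},
    {"offset": [0,0,0],"twist": [0,0,0]}
  ]
}}

```text
t: 35.87
tool_pos: [0.4705, 0.2232, 0.0851]
orientation: [1.208, 1.21, -1.208]
force: [-4.0, -1.1, 5.2]
finger_gap: 0.271
```

Seated (weight transferred, about 5 N on the stand). Release.

Call:
{"name": "move_arm", "arguments": {
  "motion": [
    {"offset": [0,0,0],"twist": [0,0,0]},
    {"offset": [0,0,0],"twist": [0,0,0]},
    {"offset": [0,0,0],"twist": [0,0,0]},
    {"offset": [0,0,0],"twist": [0,0,0]},
    {"offset": [0,0,0],"twist": [0,0,0]},
    {"offset": [0,0,0],"twist": [0,0,0]},
    {"offset": [0,0,0],"twist": [0,0,0]},
    {"offset": [0,0,0],"twist": [0,0,0]}
  ],
  "grip": 70
}}

```text
t: 36.53
tool_pos: [0.4705, 0.2233, 0.085]
orientation: [1.208, 1.21, -1.208]
force: [-0.0, 0.2, 0.2]
finger_gap: 0.699
```

Call:
{"name": "move_arm", "arguments": {
  "motion": [
    {"offset": [-0.003,0,0],"twist": [0,0,0]},
    {"offset": [-0.012,0,0],"twist": [0,0,0]},
    {"offset": [-0.025,0,0],"twist": [0,0,0]},
    {"offset": [-0.035,0,0],"twist": [0,0,0]},
    {"offset": [-0.035,0,0],"twist": [0,0,0]},
    {"offset": [-0.03,0,0],"twist": [0,0,0]},
    {"offset": [-0.02,0,0],"twist": [0,0,0]},
    {"offset": [-0.01,0,0],"twist": [0,0,0]}
  ]
}}

```text
t: 37.2
tool_pos: [0.4713, 0.2233, 0.2585]
orientation: [1.212, 1.209, -1.205]
force: [-0.0, -0.7, -0.1]
finger_gap: 0.699
```

```bash
python3 - <<'E'
from h import *
s,R=st(); s,ci,im,d=shot('w21'); im2,d2=grab_frame('side'); a=cv2.resize(im[130:330,220:420],(400,400),interpolation=0); b=cv2.resize(im2[290:390,330:430],(400,400),interpolation=0); cv2.imwrite('pics/f.png',np.hstack([a,b])[:,:,::-1])
E
```

```text
t 37.2 pos [0.4713 0.2233 0.2585] F [-0.  -0.7 -0.1] gap 0.699 yaw -89.97 xaxis [ 0.0029  0.0025 -1.    ]
```

View pics/f.png

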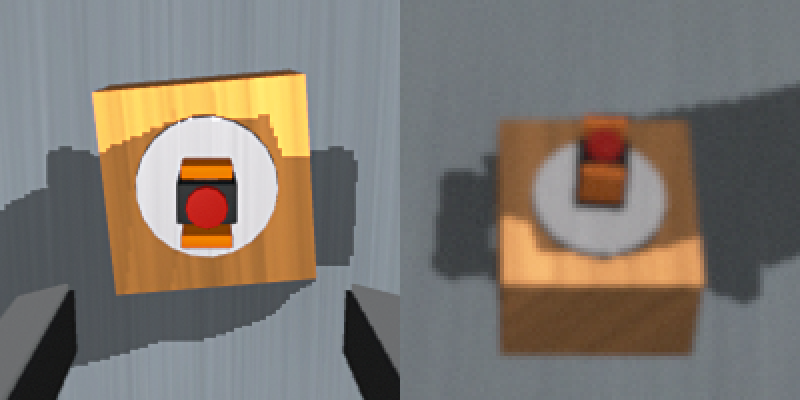

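```bash
python3 - <<'E'
from h import *
for n,z,w0 in [('w15',.20,(220,300)),('w21',.12,(190,270)),('w17',None,(255,352)),('w19',None,(255,352)),('w3',.12,None)]:
    s,ci,im,d=pickle.load(open(n+'.pkl','rb')); 
    if w0 is None: continue
    hsv=cv2.cvtColor(im,cv2.COLOR_RGB2HSV); w=np.zeros(im.shape[:2],np.uint8); w[w0[0]:w0[1],295:355]=1
    # bright top faces only
    o=((hsv[...,0]>8)&(hsv[...,0]<22)&(hsv[...,1]>180)&(hsv[...,2]>215)).astype(np.uint8)*w
    k,l,q,c=cv2.connectedComponentsWithStats(o)
    zz=z if z else s['tool_pos'][2]-.0155+.05
    print(n,[(q[i].tolist(),c[i].round(1).tolist(),onz(ci,*c[i],zz).round(4).tolist()) for i in range(1,k) if q[i,4]>60])
E
```

```text
w15 [([310, 235, 35, 9, 313], [327.0, 239.0], [0.5604, -0.2212, 0.2]), ([310, 281, 34, 8, 267], [326.8, 284.5], [0.5604, -0.2505, 0.2])]
w21 [([311, 213, 25, 6, 150], [323.0, 215.5], [0.4701, 0.2387, 0.12]), ([311, 248, 25, 6, 149], [322.9, 250.5], [0.47, 0.2088, 0.12])]
w17 [([297, 280, 55, 13, 708], [324.1, 286.0], [0.5597, -0.2209, 0.223]), ([299, 348, 52, 4, 205], [324.4, 349.5], [0.5598, -0.2486, 0.223])]
w19 [([297, 280, 55, 13, 701], [324.4, 286.0], [0.4689, 0.2376, 0.2848]), ([299, 349, 52, 3, 153], [324.3, 350.0], [0.4689, 0.2096, 0.2848])]
```

```bash
python3 - <<'E'
from h import *
s,R=st(); print(env.sign_off())
E
```

```text
t 37.3 pos [0.471  0.2235 0.2566] F [-0.2  0.3 -1.9] gap 0.702 yaw -89.94 xaxis [ 0.002  0.002 -1.   ]
the job is handed in; nothing more can be done
None
```

I measured the bore and put the gauge back in its wooden stand. I handed the job in at about 37 s of the 72 s allowed. I handed in with the gripper open and clear above the gauge.

- **In the bore:** I squeezed the tabs at up to 18 N and lowered the gauge with no contact until the shoulder touched the rim. It settled at about 9 N, and then I opened the fingers fully.
- **Locking:** I pressed the cap down with the shut fingertips. It slid at about 4 N, then the force rose from about z 0.203 m. I stopped at 10 N, roughly 12 mm down and below the 11–13 N given.
- **Back to the stand:** I gripped the black flats at 25 N and drew the gauge out, with about 2 N of drag partway. I released it only after it was seated in the stand at about 8 N.

**Last checks:**
- The wrist and side pictures show the gauge upright and seated, with the cap down.
- The spacing between the tab tops measured 29.6 mm sprung out in the bore, 29.3 mm there after locking and 29.9 mm in the stand. A pixel is about 0.8 mm at that range, so the reading looks kept, but I can only confirm it to about half a millimetre.
- My two bore estimates disagreed: about 37.5 mm from the rim picture and about 39 mm from the tab spacing. I never resolved that, so I set the lock by force rather than by a calculated depth.

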